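# Move a wet-painted toy car into the drying rack with the lifter

## Task

The blue toy car on the low stand is freshly painted, so only the lifter may carry it. Draw the lifter out from under the parts cabinet so that its whole handle is free, set it down and let go on the open bench, and take it again by the back of the handle; slide its blade under the blue car, lift the car well clear of the stand, bring it in below the front board of the drying rack and lower it gently onto the battens of the bay with the green card, square and centred over the card. Draw the lifter right out of the rack, leave it standing flat on the bench, and do not disturb the red car, the can, the glue bottle or the cup.

Things in the scene. Friction and masses are not known exactly. Their poses are not given: they have to be found in the camera images.
- lifter_blade (a point): Lifter, a cranked spatula 350 long, 0.17 kg; this is the centre of its flat steel blade (100 long in x, 60 wide, 3 thick), 1.5 above the bench. x to the free edge, z up. A 24 wide riser at x -50 to -62 carries a level orange handle, 20 wide (y), 24 high, x -50 to -300, middle 45 above the underside. It stands on blade and foot
- lifter_front (a point): point on the lifter's handle axis at blade x -90, 45 above the bench: front grip, reachable from above at the start; axes as the blade's
- lifter_back (a point): point on the lifter's handle axis at blade x -190, 45 above the bench: back grip, under the cabinet at the start; axes as the blade's. For the rack the hand must hold the handle at least 140 behind the blade's centre. A 40 wide rubber foot under the handle at blade x -281 to -295 reaches down to the bench, level with the blade's underside
- cabinet: fixed grey small-parts cabinet, blue drawers, on four corner legs; origin at bench level under its middle. Footprint 170 (x; front at x -85, knobs to -91, facing the robot) by 140; box from 75 to 200 above the bench, things on it up to 230; open space between the legs, where the lifter's handle starts (from about blade x -150 back)
- stand: fixed stand of two wooden battens carrying the blue car; origin at bench level in its middle. Battens along x (+-70), 16 wide, 16 high, centred at y +-50: gap 84; a cross bar of that height closes the far end at x 70 to 86. Open at -x: the blade enters there, along +x, on the bare bench between the battens
- toy_center (a point): centre of the blue toy car, a flat wooden cut-out 10 thick, about 0.08 kg, on the battens (underside 16 above the bench). Body x -50 to +20, y +-55; cab 32 by 62 at x 18 to 50; two dark wheel discs on top near x -30. z up; x within 0.1 rad of the stand's x. Balance point at x -5
- red_toy_center (a point): centre of the red toy car of the same shape, already drying on the battens of the other bay of the rack; leave alone
- rack: fixed drying rack, two bays at y +80 and -80; origin at bench level in the middle. Mouth at -x. Each bay has battens like the stand's (along x, 16 high, 84 gap, cross bar at x 70 to 86). At x -90 to -76 posts 14 wide at y 0 and +-160 carry a board 95 to 160 above the bench; enter below it along +x. Back corner posts, side rails at 146 to 160; open above
- card_center (a point): centre of the thin green card (110 by 70, no obstacle) lying on the bench between the battens of the free bay, exactly in the middle of that bay (x 0, y +80 or -80 of the rack); axes as the rack's
- varnish_center (a point): centre of a varnish can, 64 across, 100 high
- glue_center (a point): centre of a yellow glue bottle, 54 across, 160 high
- mug_center (a point): centre of a white cup, 72 across, 85 high
- lifter: the lifter as a whole; origin under the centre of the blade, on its underside; axes as the blade's
- toy: the blue car as a whole; origin on its underside, 5 below its centre; axes as toy_center's
- red_toy: the red car as a whole; origin on its underside

How it is judged:
On the way, in this order (a step that is already met when the one before it is completed fails the run):
1. the lifter has been drawn out from under the cabinet and stands let go, flat on the open bench (x of lifter_back in the frame of cabinet below -0.198 m and height (world z) of lifter_blade below 0.008 m and angle between lifter_blade's own z axis and vertical below 0.06 rad and contact force between the fingers and lifter below 0.1 N), for 0.2 s.
2. the blue car is carried by the lifter, well clear of the stand (its centre over 40 mm above the bench) and held by the back part of its handle (height (world z) of toy_center above 0.04 m and x of the grasp point in the frame of lifter_blade below -0.13 m and contact force between toy and lifter above 0.2 N and contact force between toy and stand below 0.05 N), for 0.2 s.
At the end, for the whole second after the job is handed in: The blue car lies flat on the battens over the green card, centre within 22 mm along and 16 mm across, square within 0.2 rad; the lifter, let go and clear of the car, stands flat on the bench with its blade centre over 125 mm in front of the rack's middle; all at rest (x of toy_center in the frame of card_center between -0.022 and 0.022 m and y of toy_center in the frame of card_center between -0.016 and 0.016 m and angle between the x axis of toy_center and the x axis of card_center, either way round below 0.2 rad and height (world z) of toy_center between 0.018 and 0.0245 m and angle between each of toy_center, lifter_blade's own z axis and vertical below 0.06 rad and contact force between toy and lifter below 0.02 N and x of lifter_blade in the frame of rack below -0.125 m and height (world z) of lifter_blade below 0.008 m and contact force between the fingers and lifter below 0.1 N and linear speed of each of toy, lifter below 0.02 m/s); the robot touches nothing.
It fails at once if the fingers or the arm touch the wet blue car (contact force between any of the fingers, the arm and toy above 0.3 N).
It fails at once if the blue car is tipped (over 0.5 rad) (angle between toy_center's own z axis and vertical above 0.5 rad).
It fails at once if the blue car is rammed or dropped onto the rack (over 15 N) (contact force between toy and rack above 15 N).
It fails at once if the red car, the can, the glue bottle or the cup is moved more than 20 mm or tipped (distance of any of red_toy_center, varnish_center, glue_center, mug_center from where it was at the start of the episode above 0.02 m or angle between any of red_toy_center, varnish_center, glue_center, mug_center's own z axis and vertical above 0.3 rad).
It also fails if it takes over 72 s, if anything falls off the work surface, if the arm or the gripper's body presses on something with over 40 N, if the wrist force passes 120 N, or if a joint passes its speed limit or range.

## Robot

A 6-joint arm with a two-finger parallel gripper is mounted at the origin on the work surface. World frame = base frame: x ahead of the robot, y to its left, z up, the work surface at z = 0. Lengths are in m, angles in rad, forces in N, time in s.
With the tool pointing down it reaches from about 0.3 to 0.75 m from the base axis. Payload 8.5 kg.
Tool frame: the origin (TCP) lies on the centre line of the jaws, within the pads' length; the fingertips stand 17 mm ahead of it and the grasp point (between the pads) lies 2 mm behind it; z points along the fingers, y is the direction in which the jaws open and shut (so a half turn about z gives the same grasp; the last joint's range is limited). The gripper opens to 88 mm and grips with 3 to 60 N. Pads are 18 mm wide; open, the fingers measure 123 mm over their backs; the gripper's body (75 mm by 187 mm) begins 45 mm behind the grasp point.
Start: joints at [-1.51, 0.381, 1.297, -0, 1.464, -0.215], TCP at [0.15, -0.529, 0.256] pointing down, gripper open.
Joint ranges: [-3.11, 3.11], [-0.89, 2.33], [0.22, 2.48], [-1.42, 4.56], [0.17, 2.85], [-2.88, 2.88]. Speed limits (rad/s): [2.39, 2.39, 3.14, 3.14, 3.14, 3.14].

## Interface

Orientations are given as a rotation vector (axis times angle).
In Python, from station import r, optics gives the robot as it stands.
- The arm moves only by the shell command python3 -m jog 'ROWS' [FORCE]. ROWS is JSON, one flat list of numbers, 7 for each row, row after row: the turn, a rotation vector about the world's x, y, z in units of 2 pi rad (1.0 is 2 pi rad), then the shift along the world's x, y, z in units of 0.5 m (1.0 is 0.5 m), then the closure, from -1 (fully open) to 1 (shut), so that 0 is half open. In form: [wx, wy, wz, tx, ty, tz, jaw, wx, wy, wz, tx, ty, tz, jaw, ...]. A call has 1 to 8 rows; each row shifts and turns the pose as measured when the row begins; what a row does not reach is not made up. A row lasts 1/10 s, in which the tool goes at most 50 mm and 8.59 degrees, less where a joint would pass 70% of its speed; a pose out of reach is approached as far as the arm can. A call with a number of a shift or a turn outside -1 to 1 is refused whole. A call with a gripper value outside its range is refused whole. The fingers move at their own pace and stop on an object; FORCE is the grip in N (left out, the last holds). Time passes only in rows, so rows that do not move let the fingers close. It gives the time, the measured TCP pose, the force and the opening at its end, in the units of the state.
- r.get_obs(): the state, without advancing time (a new reading comes with each control period).
- optics.camera(name): name is "side" or "top" or "wrist"; returns the picture (420x560x3 uint8, red, green, blue); there is no depth.
- optics.camera_model(name): a dict with "vertical_fov" (degrees; the focal length in pixels is half the picture's height over the tangent of half this angle, whatever the lens; pixels are square), "cx", "cy" (the principal point, pixels), "T" (4x4, takes a point from camera to world coordinates). Camera axes: x right, y down, z forward; pixel columns grow to the right and rows downward; lengths in m; the calibration is good to about 2 mm. A picture is of the moment at which its call begins: read the wrist's pose just before it. camera_model takes no time and is no camera call; for the wrist camera it gives the pose at the moment of the call.
- r.finish_job(): hands the job in, once; it reports no verdict.
The state is a dict: "clock": time; "joints": joint angles; "qd": joint speeds; "joint_torque": joint torques, N m; "position": TCP position; "ee_rot": TCP orientation; "force": force on the tool from outside, world axes, zero at the start; "wrist_torque": the same for the moment, N m; "grip_width": opening from 0.0 (shut) to 1.0 (fully open).
Only numpy, scipy, OpenCV 4.12 (cv2) and the standard library are available. Lean on these libraries where they do the work, as an engineer would, in place of code of your own. Each camera call takes 0.05 s, during which the arm holds its last target.

## Working session

There is one attempt and no reset: what is moved stays moved. The work goes in short steps, Python scripts to look and compute and a shell command to move; the robot and the scene stay as the last step left them, time stands still between calls to the robot, and variables do not carry over. Pictures are saved under pics/ and viewed, and the job is handed in when it is done.

```bash
ls; mkdir -p pics; python3 - <<'E'
from station import r, optics
import cv2, numpy as np
print(r.get_obs())
for n in ["side","top","wrist"]:
    m=optics.camera_model(n); print(n,m["vertical_fov"],m["cx"],m["cy"],np.round(m["T"],4).tolist(), [k for k in m])
    im=optics.camera(n); cv2.imwrite(f"pics/{n}0.png",im[:,:,::-1])
E
```

```text
pics
{'clock': 0.0, 'joints': array([-1.51028333e+00,  3.81247455e-01,  1.29823731e+00, -4.30066085e-06,
        1.46360785e+00, -2.15286315e-01]), 'qd': array([-0.00034776,  0.00141958,  0.00017442, -0.00081808, -0.00060927,
        0.00025236]), 'joint_torque': array([-1.62596556e-03, -4.37937319e+01, -2.24562889e+01,  7.12626893e-02,
        3.51533806e-02, -1.22465403e-04]), 'position': array([ 0.14976267, -0.52896209,  0.25511803]), 'ee_rot': array([-3.11028749e+00, -4.31647899e-01, -1.75372588e-04]), 'force': array([ 1.05619713, -0.57023729,  0.29233496]), 'wrist_torque': array([-0.04221122,  0.02678927,  0.01858419]), 'grip_width': 0.9959311815258737}
side 42.25769407657764 286.1283707562971 201.43136419099193 [[-0.2645, -0.8673, 0.4217, -0.0454], [-0.9644, 0.2403, -0.1106, 0.1825], [-0.0054, -0.4359, -0.9, 1.3881], [0.0, 0.0, 0.0, 1.0]] ['vertical_fov', 'cx', 'cy', 'T']
top 56.39860072988323 284.95172851498864 214.95217310376412 [[0.0286, -0.9941, 0.105, 0.4779], [-0.999, -0.032, -0.0301, 0.0623], [0.0333, -0.1041, -0.994, 1.0175], [0.0, 0.0, 0.0, 1.0]] ['vertical_fov', 'cx', 'cy', 'T']
wrist 67.80622405780726 279.5333111937423 203.447185202728 [[0.2727, -0.9221, -0.2745, 0.2196], [-0.9621, -0.2621, -0.0756, -0.5089], [-0.0023, 0.2847, -0.9586, 0.3843], [0.0, 0.0, 0.0, 1.0]] ['vertical_fov', 'cx', 'cy', 'T']
```

View pics/top0.png

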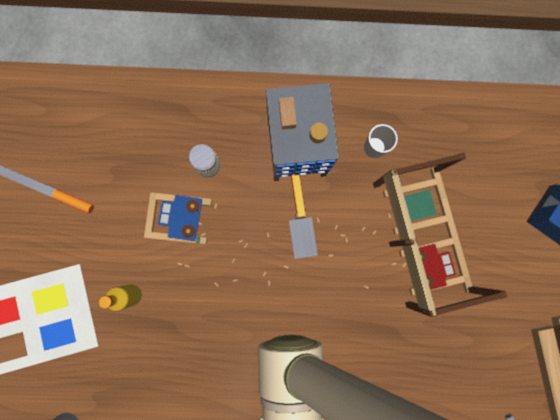

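View pics/side0.png

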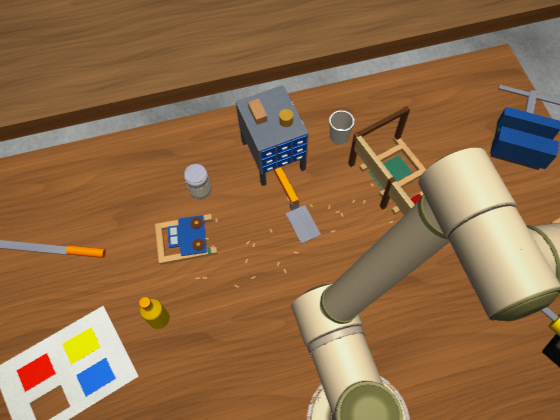

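View pics/wrist0.png

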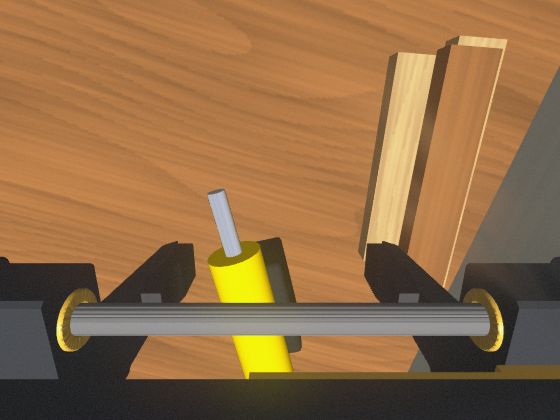

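The top view shows the lifter with its blade at about (303,238), pointing at the robot, and its handle running under the cabinet. The blue car is at (183,218) on a stand that opens to the right. The rack is at about (430,235) with its mouth to the left, the green card at (421,205) and the red car at (437,265). Next I'll measure these by colour.

```bash
cat > h.py <<'E'
import numpy as np, cv2
def ray(m,u,v):
    f=210/np.tan(np.radians(m["vertical_fov"]/2))
    T=np.array(m["T"]); d=T[:3,:3]@np.array([(u-m["cx"])/f,(v-m["cy"])/f,1.0]); return T[:3,3],d
def onz(m,u,v,z):
    o,d=ray(m,u,v); return o+d*(z-o[2])/d[2]
def tri(m1,p1,m2,p2):
    o1,d1=ray(m1,*p1);o2,d2=ray(m2,*p2);d1=d1/np.linalg.norm(d1);d2=d2/np.linalg.norm(d2)
    A=np.stack([d1,-d2],1);s=np.linalg.lstsq(A,o2-o1,rcond=None)[0]
    a=o1+d1*s[0];b=o2+d2*s[1];return (a+b)/2,np.linalg.norm(a-b)
def proj(m,P):
    f=210/np.tan(np.radians(m["vertical_fov"]/2));T=np.array(m["T"])
    q=T[:3,:3].T@(np.asarray(P)-T[:3,3]);return q[0]/q[2]*f+m["cx"],q[1]/q[2]*f+m["cy"]
def big(mask,n=1):
    c=sorted(cv2.findContours(mask.astype(np.uint8),cv2.RETR_EXTERNAL,cv2.CHAIN_APPROX_NONE)[0],key=cv2.contourArea)[::-1]
    return c[:n]
E
python3 - <<'E'
import cv2
a=cv2.imread('pics/top0.png')
cv2.imwrite('pics/t_a.png',cv2.resize(a[170:260,130:330],None,fx=4,fy=4,interpolation=cv2.INTER_CUBIC))
cv2.imwrite('pics/t_b.png',cv2.resize(a[150:320,370:520],None,fx=3.5,fy=3.5,interpolation=cv2.INTER_CUBIC))
E
```

```text
(no output)
```

View pics/t_a.png

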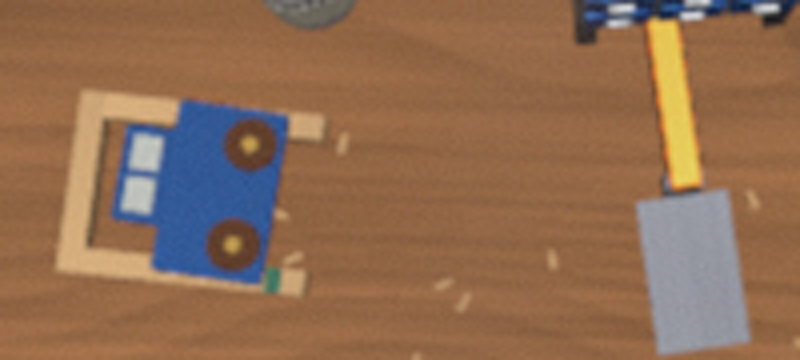

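View pics/t_b.png

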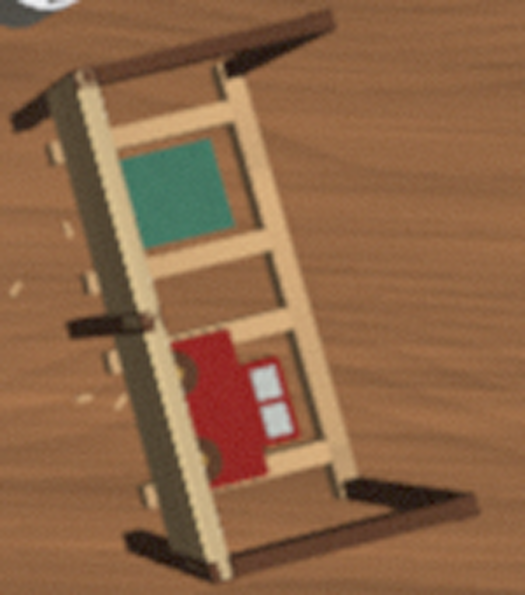

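```bash
cat > m1.py <<'E'
from station import r, optics
from h import *
m=optics.camera_model("top")
A=lambda p:((p[0]+.5)/4-.5+130,(p[1]+.5)/4-.5+170)
B=lambda p:((p[0]+.5)/3.5-.5+370,(p[1]+.5)/3.5-.5+150)
def show(n,pts,z,fn):
    P=np.array([onz(m,*fn(p),z)[:2] for p in pts]); print(n,np.round(P,4).tolist()); return P
b=show("blade",[(638,203),(728,190),(748,343),(658,354)],.003,A)
print(" centre",b.mean(0),"x len",np.linalg.norm(b[2]-b[1]),"w",np.linalg.norm(b[1]-b[0]),"phi",np.arctan2(*((b[2]+b[3]-b[0]-b[1])[::-1])))
s=show("stand far L, far R, near R, near L",[(82,90),(57,270),(305,296),(325,114)],.016,A)
x=(s[2]+s[3]-s[0]-s[1])/2*-1; print(" len",np.linalg.norm(x),"phi",np.arctan2(x[1],x[0]),"w",np.linalg.norm(s[0]-s[1]),np.linalg.norm(s[2]-s[3]))
x/=np.linalg.norm(x); print(" origin", (s[2]+s[3])/2+.07*x, (s[0]+s[1])/2-.086*x)
c=show("car body: frontL frontR rearR rearL",[(180,100),(153,268),(267,283),(289,118)],.026,A)
x=-(c[2]+c[3]-c[0]-c[1])/2;print(" len",np.linalg.norm(x),"w",np.linalg.norm(c[0]-c[1]),np.linalg.norm(c[2]-c[3]),"phi",np.arctan2(x[1],x[0]));x/=np.linalg.norm(x)
print(" center",c.mean(0)+.015*x)
g=show("card visible far corners",[(211,140),(233,224)],0.0,B)
print(" w",np.linalg.norm(g[0]-g[1]))
k=show("rack far-bar outer corners top",[(237,72),(355,480)],.016,B)
print(np.linalg.norm(k[0]-k[1]))
y=(k[0]-k[1])/np.linalg.norm(k[0]-k[1]);x=np.array([y[1],-y[0]]);print(" rack phi",np.arctan2(x[1],x[0]),"origin",k.mean(0)-.086*x, "bay",k.mean(0)-.086*x+.08*y)
yy=(g[0]-g[1]);yy/=np.linalg.norm(yy);xx=np.array([yy[1],-yy[0]]);print(" card phi",np.arctan2(xx[1],xx[0]),"c",g.mean(0)-.055*x)
t=show("board top corners",[(55,80),(92,75),(230,575),(205,570)],.16,B)
print(np.linalg.norm(t[1]-t[2]))
f=show("cab front legs/top corners",[],0,A) if 0 else None
for p in [(267,88),(331,85),(337,161),(272,167)]: print("cabtop",onz(m,*p,.2)[:2])
E
python3 m1.py
```

```text
blade [[0.5713, 0.0203], [0.5817, -0.0382], [0.4827, -0.0533], [0.474, 0.0048]]
 centre [ 0.52742752 -0.01658416] x len 0.10006533166648582 w 0.05943184681597339 phi -2.9864519098045674
stand far L, far R, near R, near L [[0.6314, 0.3787], [0.516, 0.3869], [0.5042, 0.2304], [0.6211, 0.2235]]
 len 0.15621546857414803 phi 1.5001778445048881 w 0.11567601816034756 0.1170411937162416
 origin [0.5675806 0.2967825] [0.56759581 0.29699743]
car body: frontL frontR rearR rearL [[0.6255, 0.3137], [0.5186, 0.3243], [0.5114, 0.2529], [0.6163, 0.2444]]
 len 0.07079537377398386 w 0.10739783874055531 0.10524901850746582 phi 1.4542572299031413
 center [0.56970757 0.29871124]
card visible far corners [[0.6656, -0.3528], [0.6018, -0.369]]
 w 0.06585221823231278
rack far-bar outer corners top [[0.7153, -0.3667], [0.414, -0.4505]]
0.3127587851334153
 rack phi -1.2994811260705905 origin [ 0.54160079 -0.32575016] bay [ 0.61867433 -0.30431026]
 card phi -1.3223764624552934 c [ 0.61898497 -0.30794706]
board top corners [[0.6717, -0.1865], [0.6758, -0.2105], [0.3629, -0.2967], [0.3656, -0.281]]
0.3245574814137189
cabtop [0.83994145 0.08447522]
cabtop [ 0.85282041 -0.05482598]
cabtop [ 0.68393839 -0.07048931]
cabtop [0.66581866 0.0680331 ]
```

```bash
python3 - <<'E'
import cv2
a=cv2.imread('pics/top0.png')
cv2.imwrite('pics/t_c.png',cv2.resize(a[75:215,180:410],None,fx=3.4,fy=3.4,interpolation=cv2.INTER_CUBIC))
E
```

```text
(no output)
```

View pics/t_c.png

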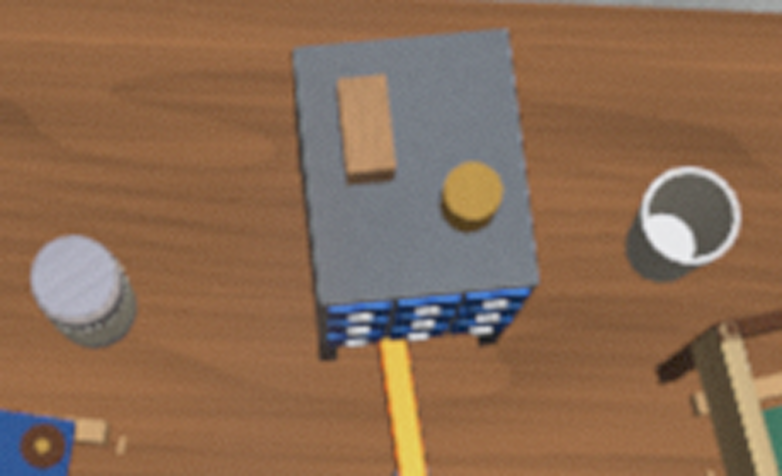

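```bash
python3 -m jog '[0,0,0.023,0.046,0.05,0.01,-1,0,0,0.023,0.046,0.05,0.01,-1,0,0,0.023,0.046,0.05,0.01,-1,0,0,0.023,0.046,0.05,0.01,-1,0,0,0.023,0.046,0.05,0.01,-1,0,0,0.023,0.046,0.05,0.01,-1,0,0,0.023,0.046,0.05,0.01,-1,0,0,0.023,0.046,0.05,0.01,-1]' 60; python3 - <<'E'
from station import r, optics
import cv2
o=r.get_obs();print(o["clock"],o["joints"].round(3),o["force"])
cv2.imwrite('pics/w1.png',optics.camera("wrist")[:,:,::-1])
E
```

```text
clock: 0.95
position: [0.3364, -0.3227, 0.2935]
ee_rot: [-2.328, -2.1, 0.003]
force: [-0.6, -0.1, 0.3]
grip_width: 0.997
0.95 [-1.018  0.207  1.439 -0.003  1.501 -0.915] [-0.6080071  -0.1427069   0.33950734]
```

View pics/w1.png

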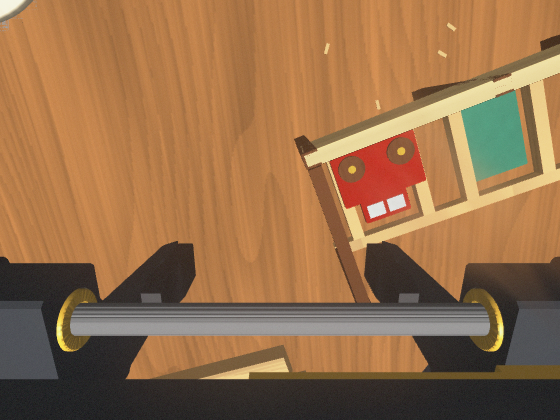

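```bash
python3 -m jog '[0,0,0.0225,0.041,0.049,0,-1,0,0,0.0225,0.041,0.049,0,-1,0,0,0.0225,0.041,0.049,0,-1,0,0,0.0225,0.041,0.049,0,-1,0,0,0.0225,0.041,0.049,0,-1,0,0,0.0225,0.041,0.049,0,-1]' ; python3 - <<'E'
from station import r, optics
import cv2
cv2.imwrite('pics/w2.png',optics.camera("wrist")[:,:,::-1])
E
python3 -m jog '[0,0,0.0225,0.041,0.049,-0.01,-1,0,0,0.0225,0.041,0.049,-0.01,-1,0,0,0.0225,0.041,0.049,-0.01,-1,0,0,0.0225,0.041,0.049,-0.01,-1,0,0,0.0225,0.041,0.049,-0.01,-1,0,0,0.0225,0.041,0.049,-0.01,-1,0,0,0.02,0.04,0.049,-0.01,-1]' 
python3 - <<'E'
from station import r, optics
import cv2
o=r.get_obs();print(o["clock"],o["joints"].round(3),o["force"])
import pickle;pickle.dump(optics.camera_model("wrist"),open('w3.pkl','wb'))
cv2.imwrite('pics/w3.png',optics.camera("wrist")[:,:,::-1])
E
```

```text
clock: 1.6
position: [0.4649, -0.1672, 0.2939]
ee_rot: [-1.211, -2.893, 0.004]
force: [-0.2, -0.5, -0.4]
grip_width: 1.0
clock: 2.35
position: [0.6138, 0.0136, 0.2566]
ee_rot: [0.342, -3.117, 0.006]
force: [1.1, -0.6, 0.7]
grip_width: 0.999
2.35 [-0.169  0.497  1.101 -0.005  1.548 -1.957] [ 1.12279192 -0.6052348   0.71922198]
```

View pics/w2.png

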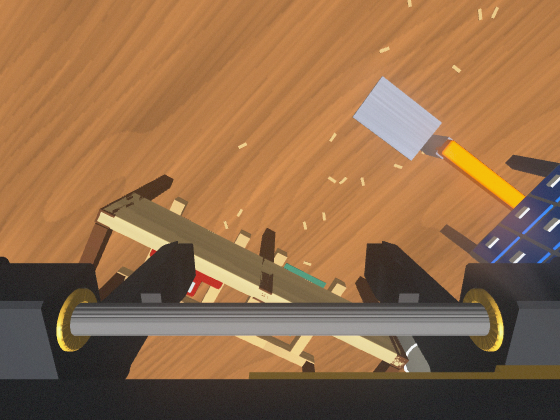

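View pics/w3.png

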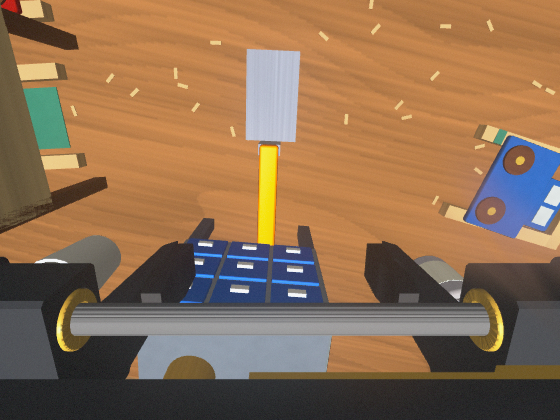

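```bash
python3 - <<'E'
import pickle
from h import *
m=pickle.load(open('w3.pkl','rb'));im=cv2.imread('pics/w3.png');hsv=cv2.cvtColor(im,cv2.COLOR_BGR2HSV)
y=cv2.inRange(hsv,(18,150,120),(35,255,255)); y[:130]=0;y[245:]=0
c=big(y)[0];print("handle",cv2.minAreaRect(c),cv2.boundingRect(c))
g=cv2.inRange(hsv,(0,0,90),(179,75,255)); g[:,:200]=0;g[:,340:]=0;g[150:]=0
c=big(g)[0];R=cv2.minAreaRect(c);print("blade",R)
bp=cv2.boxPoints(R);P=np.array([onz(m,*p,.003)[:2] for p in bp]);print(P.round(4).tolist(),"centre",P.mean(0),[np.linalg.norm(P[i]-P[i-1]).round(4) for i in range(4)])
for i in range(2): 
    d=P[i+1]-P[i];print(np.arctan2(d[1],d[0]))
# handle axis at rows on top z .057
pts=[]
for v in (160,190,220,235):
    us=np.where(y[v])[0]; p=[onz(m,u,v,.057)[:2] for u in (us.min()-.5,us.max()+.5)];print(v,us.min(),us.max(),np.round(p,4).tolist(),np.linalg.norm(p[0]-p[1]));pts.append((p[0]+p[1])/2)
pts=np.array(pts);print(pts);d=pts[0]-pts[-1];print("phi",np.arctan2(d[1],d[0]))
E
```

```text
handle ((266.8841247558594, 194.8662872314453), (17.137998580932617, 98.09123992919922), 1.3639276027679443) (258, 146, 19, 99)
blade ((272.5, 99.0), (100.0, 53.0), 90.0)
[[0.4835, -0.0537], [0.4707, 0.0041], [0.5783, 0.03], [0.5923, -0.0329]] centre [ 0.53118702 -0.01312784] [np.float64(0.1107), np.float64(0.0592), np.float64(0.1107), np.float64(0.0644)]
1.7890802030031856
0.23605250932571145
160 260 524 [[0.5933, -0.0124], [0.5328, 0.2598]] 0.2789255027836318
190 259 275 [[0.6255, -0.007], [0.6215, 0.011]] 0.01841799132097608
220 258 274 [[0.6594, -0.0013], [0.6553, 0.0172]] 0.018940623725885994
235 258 273 [[0.677, 0.0023], [0.6731, 0.0199]] 0.018083033515266182
[[0.56305453 0.1237037 ]
 [0.62346643 0.0019905 ]
 [0.65734949 0.00798397]
 [0.67502223 0.01111012]]
phi 2.353407395495653
```

```bash
python3 -m jog '[0,0,-0.007,-0.012,-0.027,0,-1,0,0,0,0,0,-0.075,-1,0,0,0,0,0,-0.08,-1,0,0,0,0,0,-0.08,-1,0,0,0,0,0,-0.08,-1,0,0,0,0,0,-0.08,-1]' 60
```

```text
clock: 3.0
position: [0.6094, -0.0007, 0.0563]
ee_rot: [-0.268, 3.125, -0.009]
force: [0.8, 0.2, -0.4]
grip_width: 0.997
```

```bash
python3 -m jog '[0,0,0,0,0,-0.026,-1,0,0,0,0,0,0,1,0,0,0,0,0,0,1,0,0,0,0,0,0,1,0,0,0,0,0,0,1,0,0,0,0,0,0,1,0,0,0,0,0,0,1]' 60
```

```text
clock: 3.7
position: [0.6068, -0.0047, 0.0421]
ee_rot: [-0.252, 3.131, -0.008]
force: [-1.0, 0.2, -0.1]
grip_width: 0.478
```

```bash
python3 -m jog '[0,0,0,0,0,0,1,0,0,0,0,0,0,1,0,0,0,0,0,0,1,0,0,0,0,0,0,1]' 60; python3 - <<'E'
from station import r, optics
import cv2
cv2.imwrite('pics/w4.png',optics.camera("wrist")[:,:,::-1])
E
```

```text
clock: 4.1
position: [0.607, -0.0044, 0.0428]
ee_rot: [-0.253, 3.13, -0.009]
force: [0.7, -0.2, 0.8]
grip_width: 0.218
```

View pics/w4.png

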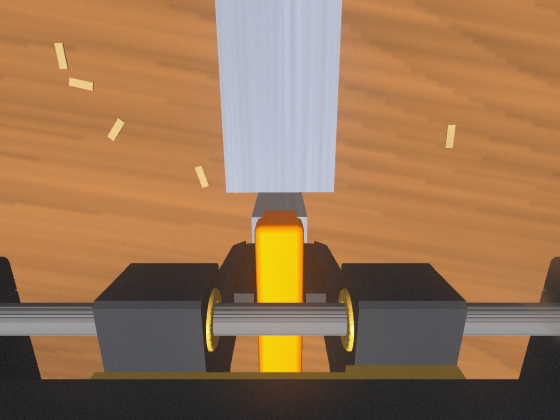

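```bash
python3 -m jog '[0,0,0,0,0,0.008,1,0,0,0,-0.03,-0.005,0.006,1,0,0,0,-0.055,-0.0095,0,1,0,0,0,-0.065,-0.011,0,1,0,0,0,-0.065,-0.011,0,1,0,0,0,-0.065,-0.011,0,1,0,0,0,-0.065,-0.011,0,1,0,0,0,-0.055,-0.0095,0,1]' 60; python3 - <<'E'
from station import r, optics
import cv2
cv2.imwrite('pics/s5.png',optics.camera("side")[:,:,::-1])
E
```

```text
clock: 4.95
position: [0.4019, -0.0386, 0.0503]
ee_rot: [-0.257, 3.128, -0.01]
force: [0.1, 0.3, 0.0]
grip_width: 0.219
```

View pics/s5.png

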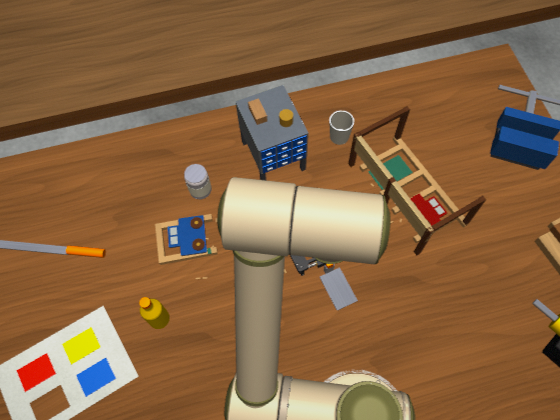

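```bash
python3 -m jog '[0,0,-0.01,0,0.03,0.01,1,0,0,-0.02,0,0.04,0.01,1,0,0,-0.022,0,0.04,0,1,0,0,-0.022,0,0.03,0,1,0,0,-0.022,0,0,0,1,0,0,-0.022,0,0,0,1,0,0,-0.022,0,0,0,1,0,0,-0.022,0,0,0,1]' 60;  python3 -m jog '[0,0,-0.022,0.02,0,0,1,0,0,-0.022,0.02,0,0,1,0,0,-0.022,0.03,0,0,1,0,0,-0.022,0.04,0,0,1,0,0,-0.02,0.05,0,0,1,0,0,-0.012,0.05,0,0,1]' 60
```

```text
clock: 5.8
position: [0.3976, 0.0346, 0.0622]
ee_rot: [-1.359, -2.83, 0.004]
force: [0.1, -0.4, -0.8]
grip_width: 0.216
clock: 6.4
position: [0.5045, 0.0355, 0.0634]
ee_rot: [-2.339, -2.089, 0.003]
force: [0.3, -0.9, -2.1]
grip_width: 0.223
```

```bash
python3 -m jog '[0,0,0.004,0.045,-0.008,0,1,0,0,0.003,0.04,-0.007,0,1,0,0,0,0,0,0,1]' 60; python3 - <<'E'
from station import r, optics
import cv2,pickle
o=r.get_obs();print(o["joints"].round(3))
pickle.dump(optics.camera_model("wrist"),open('w6.pkl','wb'))
cv2.imwrite('pics/w6.png',optics.camera("wrist")[:,:,::-1])
E
```

```text
clock: 6.7
position: [0.5517, 0.028, 0.0637]
ee_rot: [-2.295, -2.14, 0.0]
force: [-0.7, 0.3, -1.2]
grip_width: 0.221
[-0.165  0.597  1.549  0.003  0.998 -0.096]
```

View pics/w6.png

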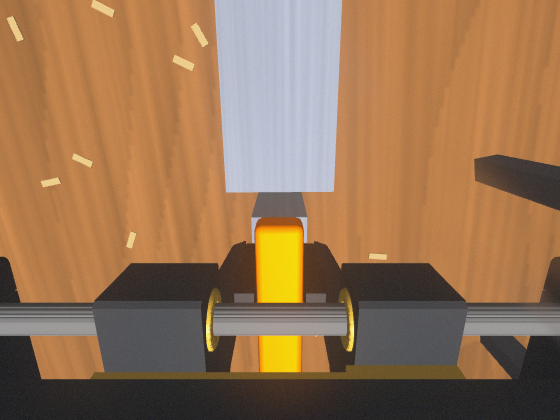

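```bash
python3 -m jog '[0,0,0,-0.003,0,-0.02,1,0,0,0,0,0,-0.016,1,0,0,0,0,0,-0.006,1,0,0,0,0,0,0,1]' 60
```

```text
clock: 7.15
position: [0.5461, 0.029, 0.0427]
ee_rot: [-2.294, -2.138, 0.002]
force: [0.5, -0.4, -1.2]
grip_width: 0.22
```

```bash
python3 -m jog '[0,0,0,0,0,0,-0.3,0,0,0,0,0,0,-0.3,0,0,0,0,0,0,-0.3,0,0,0,0,0,0,-0.3,0,0,0,0,0,0,-0.3,0,0,0,0,0,0,-0.3]' 60; python3 - <<'E'
from station import r, optics
import cv2,pickle
for n in ("wrist","top"):
    pickle.dump(optics.camera_model(n),open(f'{n}7.pkl','wb'))
    cv2.imwrite(f'pics/{n}7.png',optics.camera(n)[:,:,::-1])
E
```

```text
clock: 7.75
position: [0.5447, 0.0293, 0.042]
ee_rot: [-2.293, -2.137, 0.004]
force: [-0.5, -0.3, 0.1]
grip_width: 0.652
```

View pics/wrist7.png

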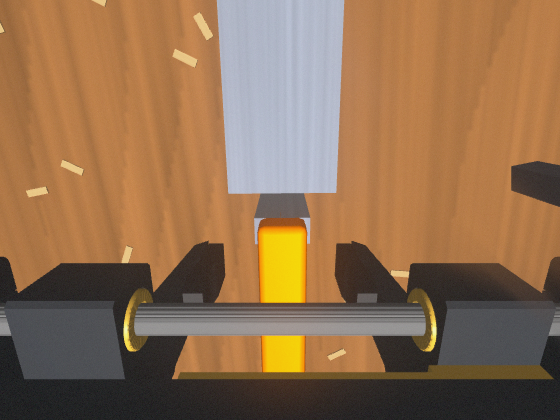

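View pics/top7.png

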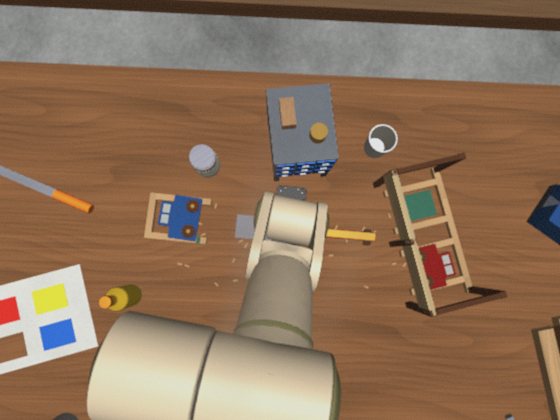

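```bash
python3 - <<'E'
import pickle
from h import *
m=pickle.load(open('wrist7.pkl','rb'))
L=onz(m,228.5,192.5,.003);R=onz(m,337,192.5,.003);print(L,R,np.linalg.norm(L-R))
rear=(L+R)/2
L2=onz(m,218.5,0,.003);R2=onz(m,344,0,.003);f=(L2+R2)/2;print(np.linalg.norm(L2-R2));d=(f-rear)[:2];print("phi",np.arctan2(d[1],d[0]))
d/=np.linalg.norm(d);c=rear[:2]+.05*d;print("blade c",c)
tcp=np.array([.5447,.0293]);print("tcp in blade x",(tcp-c)@d,"y",(tcp-c)@[-d[1],d[0]])
m=pickle.load(open('top7.pkl','rb'));im=cv2.imread('pics/top7.png');hsv=cv2.cvtColor(im,cv2.COLOR_BGR2HSV)
y=cv2.inRange(hsv,(15,150,120),(35,255,255));y[:,:320]=0;y[:,380:]=0;y[:200]=0;y[260:]=0
c=big(y)[0];print(cv2.boundingRect(c));
pts=[]
for u in (335,345,355,365,372):
    vs=np.where(y[:,u])[0];pts.append(onz(m,u,vs.mean(),.057)[:2])
print(np.round(pts,4));d=pts[0]-pts[-1];print(np.arctan2(d[1],d[0])); print("end",onz(m,375.5,np.where(y[:,373])[0].mean(),.057))
E
```

```text
[0.51725448 0.06157617 0.003     ] [0.57735194 0.05747768 0.003     ] 0.06023705303414186
0.05910526927504295
phi 1.5113126122762246
blade c [0.55027564 0.10943849]
tcp in blade x -0.08032821757759319 y 0.0008016544051518167
(326, 228, 50, 13)
[[ 0.5374 -0.0915]
 [ 0.5382 -0.1162]
 [ 0.5365 -0.1411]
 [ 0.5348 -0.166 ]
 [ 0.5328 -0.1834]]
1.5207016437424759
end [ 0.53308135 -0.19212483  0.057     ]
```

```bash
python3 -m jog '[0,0,0,-0.002,-0.045,0.003,-0.3,0,0,0,-0.003,-0.045,0,-0.3,0,0,0,-0.003,-0.045,0,-0.3,0,0,0,-0.003,-0.042,0,-0.3,0,0,0,0,0,0,1,0,0,0,0,0,0,1,0,0,0,0,0,0,1,0,0,0,0,0,0,1]' 60;  python3 -m jog '[0,0,0,0,0,0,1,0,0,0,0,0,0,1,0,0,0,0,0,0,1]' 60; python3 - <<'E'
from station import r, optics
import cv2,pickle
for n in ("wrist",):
    pickle.dump(optics.camera_model(n),open(f'{n}8.pkl','wb'))
    cv2.imwrite(f'pics/{n}8.png',optics.camera(n)[:,:,::-1])
E
```

```text
clock: 8.65
position: [0.539, -0.0601, 0.0435]
ee_rot: [-2.291, -2.14, 0.004]
force: [-0.3, 0.9, 0.1]
grip_width: 0.313
clock: 8.95
position: [0.5392, -0.0587, 0.0436]
ee_rot: [-2.289, -2.143, 0.004]
force: [-0.0, -1.0, -0.5]
grip_width: 0.217
```

View pics/wrist8.png

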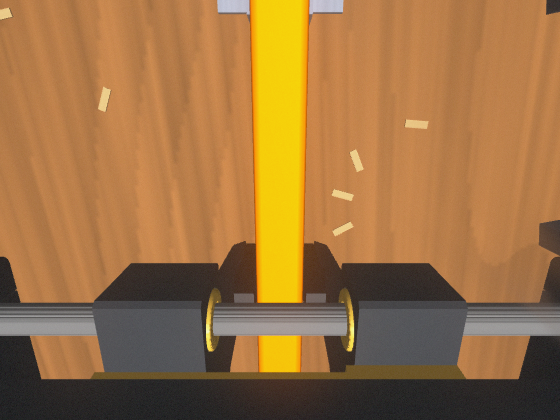

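```bash
python3 - <<'E'
import cv2
a=cv2.imread('pics/w3.png')
cv2.imwrite('pics/w3c.png',cv2.resize(a[110:260,420:560],None,fx=4,fy=4,interpolation=cv2.INTER_CUBIC))
E
```

```text
(no output)
```

View pics/w3c.png

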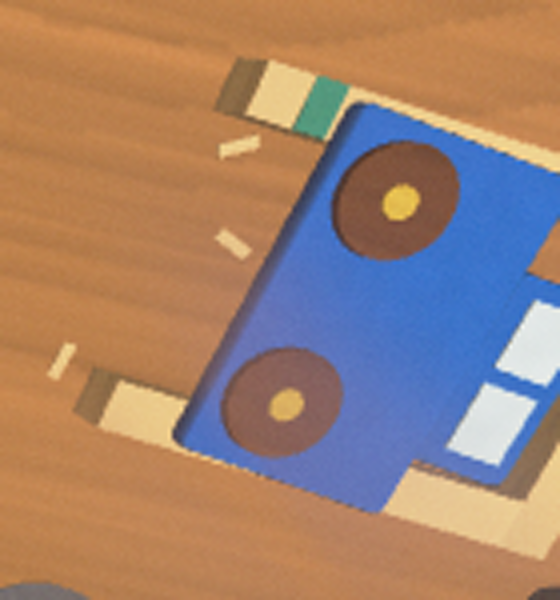

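```bash
python3 - <<'E'
import pickle
from h import *
m=pickle.load(open('w3.pkl','rb'))
A=lambda p:((p[0]+.5)/4-.5+420,(p[1]+.5)/4-.5+110)
q=lambda p,z:onz(m,*A(p),z)[:2]
# near ends, top face: right batten(-y?) corners ; 
a=[q((268,58),.016),q((246,118),.016)];b=[q((118,378),.016),q((98,427),.016)]
print("battenA",np.round(a,4),np.linalg.norm(a[0]-a[1]));print("battenB",np.round(b,4),np.linalg.norm(b[0]-b[1]))
y=b[1]-a[0];print("over",np.linalg.norm(y));y/=np.linalg.norm(y);x=np.array([y[1],-y[0]]);print("phi",np.arctan2(x[1],x[0]),"origin",(a[0]+b[1])/2+.07*x)
for z in (.026,.03):
    w=[q((401,202),z),q((286,405),z)];d=w[1]-w[0];print(z,np.round(w,4),np.linalg.norm(d));x=np.array([d[1],-d[0]])/np.linalg.norm(d);print(" phi",np.arctan2(x[1],x[0]),"center",(w[0]+w[1])/2+.03*x)
r1=q((357,101),.026);r2=q((178,440),.026);d=r2-r1;x=np.array([d[1],-d[0]])/np.linalg.norm(d);print("rear",r1,r2,np.linalg.norm(d),np.arctan2(x[1],x[0]),(r1+r2)/2+.05*x)
E
```

```text
battenA [[0.5028 0.2323]
 [0.52   0.2328]] 0.017218475585670388
battenB [[0.6024 0.2253]
 [0.6187 0.225 ]] 0.016372035801888216
over 0.11614890304453858
phi -1.6339996258882024 origin [0.55634459 0.15881349]
0.026 [[0.5332 0.2793]
 [0.5977 0.2717]] 0.06496561640813031
 phi -1.6892695393549695 center [0.56191116 0.24570085]
0.03 [[0.5333 0.2762]
 [0.5971 0.2686]] 0.06424394277169837
 phi -1.6892695393549695 center [0.56164782 0.24262339]
rear [0.50942155 0.25511973] [0.61529077 0.24411158] 0.10643999256506832 -1.6744027777142712 [0.5571851  0.19988377]
```

```bash
python3 -m jog '[0,0,0,0.005,0,0.008,1,0,0,0,0.005,0.015,0.002,1,0,0,0,0.003,0.05,0,1,0,0,0,0.003,0.05,0,1,0,0,0,0.003,0.05,0,1]' 60; python3 - <<'E'
from station import r, optics
import cv2,pickle
for n in ("top","side"):
    cv2.imwrite(f'pics/{n}9.png',optics.camera(n)[:,:,::-1][120:300,100:400])
a=[cv2.resize(cv2.imread(f'pics/{n}9.png'),None,fx=2.3,fy=1.6) for n in ("top","side")]
import numpy as np
cv2.imwrite('pics/c9.png',np.vstack(a))
E
```

```text
clock: 9.5
position: [0.5494, 0.0252, 0.0489]
ee_rot: [-2.293, -2.137, 0.004]
force: [0.8, -0.2, -1.7]
grip_width: 0.217
```

View pics/c9.png

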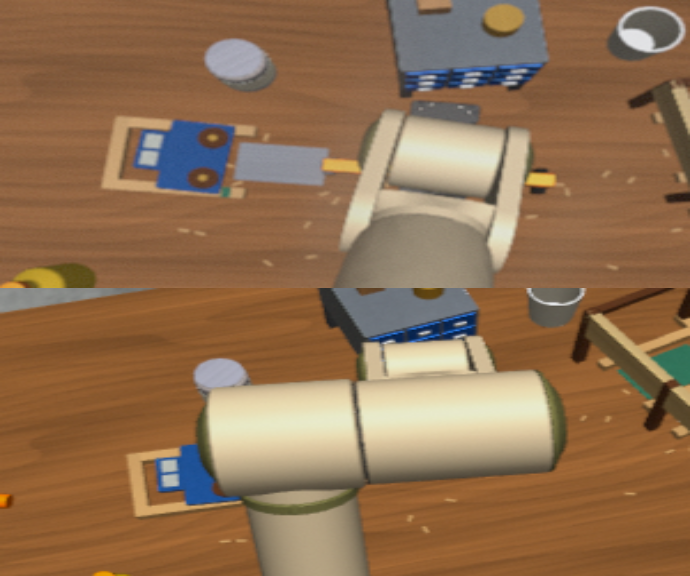

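```bash
python3 -m jog '[0,0,0,0.002,0.045,-0.001,1,0,0,0,0.003,0.045,0,1,0,0,0,0.003,0.045,0,1,0,0,0,0.003,0.04,0,1,0,0,0,0.002,0.02,0,1,0,0,0,0,0.004,0,1]' 60; python3 - <<'E'
from station import r, optics
import cv2,pickle
cv2.imwrite('pics/top10.png',optics.camera("top")[:,:,::-1])
cv2.imwrite('pics/c10.png',cv2.resize(cv2.imread('pics/top10.png')[170:260,130:330],None,fx=4,fy=4,interpolation=cv2.INTER_CUBIC))
E
```

```text
clock: 10.2
position: [0.556, 0.1295, 0.0483]
ee_rot: [-2.289, -2.14, 0.005]
force: [-0.2, 0.1, -1.2]
grip_width: 0.22
```

View pics/c10.png

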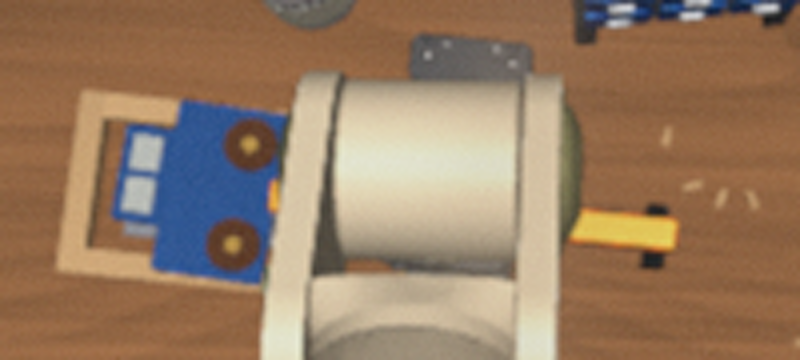

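```bash
python3 -m jog '[0,0,0,0,-0.006,0.002,1,0,0,0,0,0,0.006,1,0,0,0,0,0,0.006,1,0,0,0,0,0,0.006,1,0,0,0,0,0,0.006,1,0,0,0,0,0,0.008,1,0,0,0,0,0,0.012,1,0,0,0,0,0,0.016,1]' 60; python3 - <<'E'
from station import r, optics
import cv2,pickle
o=r.get_obs();print(o["force"],o["wrist_torque"])
cv2.imwrite('pics/top11.png',optics.camera("top")[:,:,::-1])
cv2.imwrite('pics/c11.png',cv2.resize(cv2.imread('pics/top11.png')[170:260,130:330],None,fx=4,fy=4,interpolation=cv2.INTER_CUBIC))
pickle.dump(optics.camera_model("wrist"),open('wrist11.pkl','wb'))
cv2.imwrite('pics/wrist11.png',optics.camera("wrist")[:,:,::-1])
E
```

```text
clock: 11.05
position: [0.5556, 0.1225, 0.081]
ee_rot: [-2.293, -2.135, 0.009]
force: [0.2, -0.1, -1.8]
grip_width: 0.219
[ 0.23987668 -0.07062938 -1.81837532] [-2.07365101e-01 -8.94461000e-02 -1.77802777e-04]
```

View pics/c11.png

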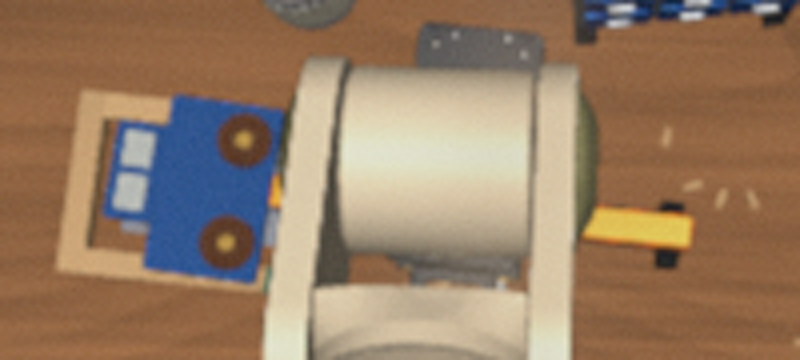

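View pics/wrist11.png

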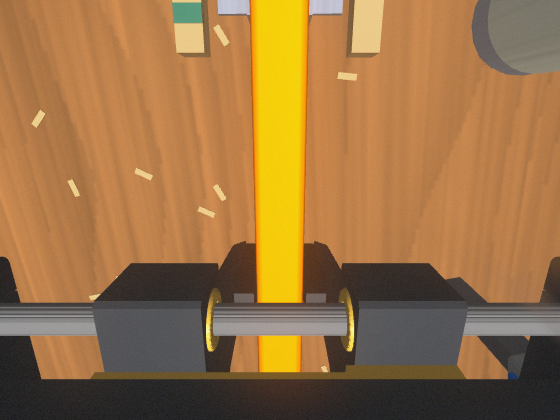

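```bash
python3 -m jog '[0,0,0,0,0,0.01,1,0,0,0,-0.004,-0.002,0.01,1,0,0,0,-0.01,-0.004,0.006,1,0,0,0,-0.016,-0.006,0,1,0,0,0,-0.022,-0.009,0,1,0,0,0,-0.028,-0.011,0,1,0,0,0,-0.032,-0.012,0,1,0,0,0,-0.034,-0.013,0,1]' 60; python3 -m jog '[0,0,-0.002,-0.034,-0.013,0,1,0,0,-0.005,-0.034,-0.013,0,1,0,0,-0.008,-0.034,-0.013,0,1,0,0,-0.011,-0.032,-0.013,0,1,0,0,-0.013,-0.028,-0.012,0,1,0,0,-0.015,-0.022,-0.009,0,1,0,0,-0.016,-0.016,-0.006,0,1,0,0,-0.016,-0.01,-0.004,0,1]' 60
python3 - <<'E'
from station import r, optics
import cv2,pickle
cv2.imwrite('pics/top12.png',optics.camera("top")[:,:,::-1])
o=r.get_obs();print(o["joints"].round(3))
E
```

```text
clock: 11.95
position: [0.4787, 0.0929, 0.0957]
ee_rot: [-2.293, -2.138, 0.006]
force: [-0.7, 0.4, -2.0]
grip_width: 0.22
clock: 12.75
position: [0.3612, 0.0494, 0.0959]
ee_rot: [-2.792, -1.418, 0.006]
force: [-0.5, 0.8, -2.4]
grip_width: 0.219
[-0.196  0.301  2.018  0.007  0.833  0.435]
```

View pics/top12.png

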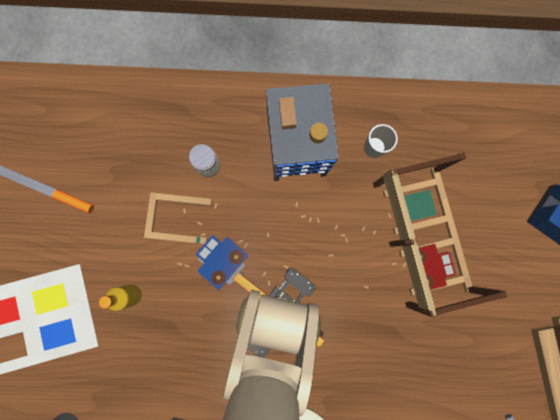

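```bash
python3 -m jog '[0,0,-0.017,-0.004,0,0,1,0,0,-0.018,0,0,0,1,0,0,-0.018,0,0,0,1,0,0,-0.018,0,0,0,1,0,0,-0.018,0,0,0,1,0,0,-0.018,0,0,0,1,0,0,-0.018,0,0,0,1,0,0,-0.018,0,0,0,1]' 60; python3 -m jog '[0,0,-0.018,0,0,0,1,0,0,-0.018,0,0,0,1,0,0,-0.018,0,0,0,1,0,0,-0.018,0,0,0,1,0,0,-0.018,0.002,0,0,1,0,0,-0.018,0.006,0,0,1,0,0,-0.018,0.01,0,0,1,0,0,-0.018,0.014,-0.001,0,1]' 60
```

```text
clock: 13.6
position: [0.3547, 0.0498, 0.0962]
ee_rot: [-3.129, -0.026, 0.001]
force: [0.2, 0.3, -2.5]
grip_width: 0.217
clock: 14.4
position: [0.3669, 0.0504, 0.0964]
ee_rot: [-2.809, 1.376, -0.004]
force: [0.2, 0.2, -3.6]
grip_width: 0.22
```

```bash
python3 -m jog '[0,0,-0.016,0.018,-0.003,0,1,0,0,-0.014,0.022,-0.005,0,1,0,0,-0.011,0.026,-0.006,0,1,0,0,-0.008,0.03,-0.007,0,1,0,0,-0.006,0.032,-0.007,0,1,0,0,-0.004,0.032,-0.007,0,1,0,0,-0.002,0.028,-0.007,0,1,0,0,0,0.022,-0.005,0,1]' 60;  python3 -m jog '[0,0,0,0.016,-0.004,0,1,0,0,0,0.01,-0.002,0,1,0,0,0,0.004,0,0,1,0,0,0,0,0,0,1]' 60
python3 - <<'E'
from station import r, optics
import cv2,pickle
cv2.imwrite('pics/top13.png',optics.camera("top")[:,:,::-1])
cv2.imwrite('pics/side13.png',optics.camera("side")[:,:,::-1])
pickle.dump(optics.camera_model("wrist"),open('wrist13.pkl','wb'))
cv2.imwrite('pics/wrist13.png',optics.camera("wrist")[:,:,::-1])
o=r.get_obs();print(o["joints"].round(3),o["position"],o["ee_rot"])
E
```

```text
clock: 15.2
position: [0.472, 0.0275, 0.0963]
ee_rot: [-2.491, 1.891, -0.002]
force: [-0.6, -0.4, -1.8]
grip_width: 0.217
clock: 15.6
position: [0.4878, 0.0244, 0.096]
ee_rot: [-2.494, 1.888, 0.0]
force: [0.1, 0.4, -2.3]
grip_width: 0.216
[-0.199  0.461  1.705  0.015  0.97   2.659] [0.4875009  0.02448075 0.09604284] [-2.49394271e+00  1.88785487e+00  1.54856893e-04]
```

View pics/top13.png

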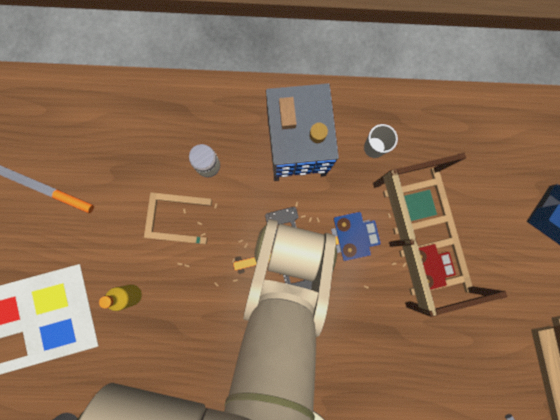

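View pics/side13.png

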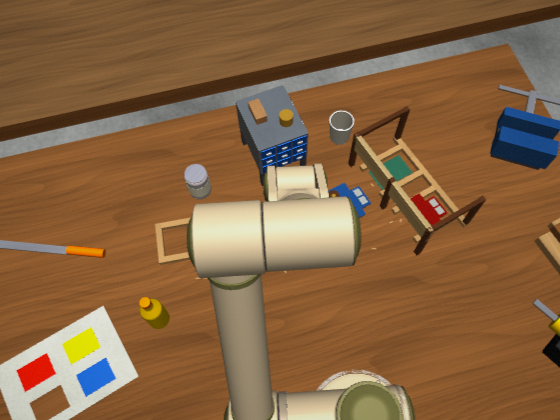

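View pics/wrist13.png

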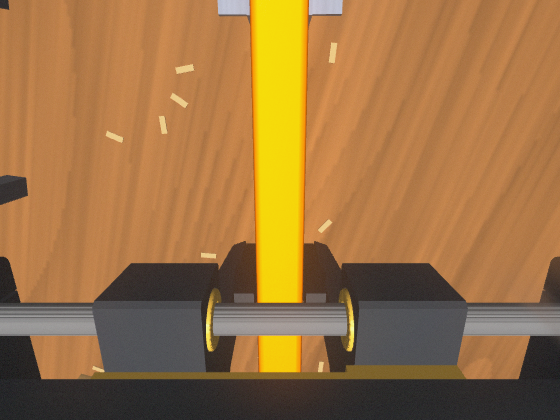

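```bash
python3 - <<'E'
import cv2
a=cv2.imread('pics/w1.png')
cv2.imwrite('pics/w1c.png',cv2.resize(a[20:270,290:560],None,fx=2.4,fy=2.4,interpolation=cv2.INTER_CUBIC))
a=cv2.imread('pics/top13.png')
cv2.imwrite('pics/t13c.png',cv2.resize(a[150:320,320:500],None,fx=3.5,fy=3.5,interpolation=cv2.INTER_CUBIC))
E
```

```text
(no output)
```

View pics/w1c.png

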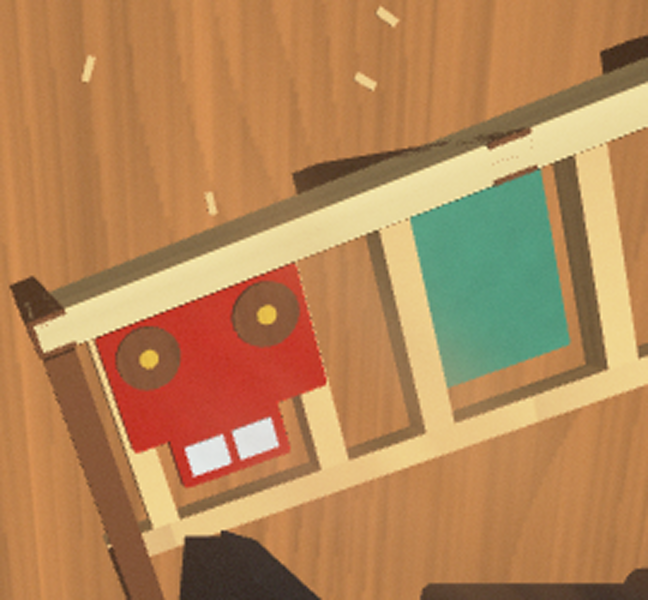

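View pics/t13c.png

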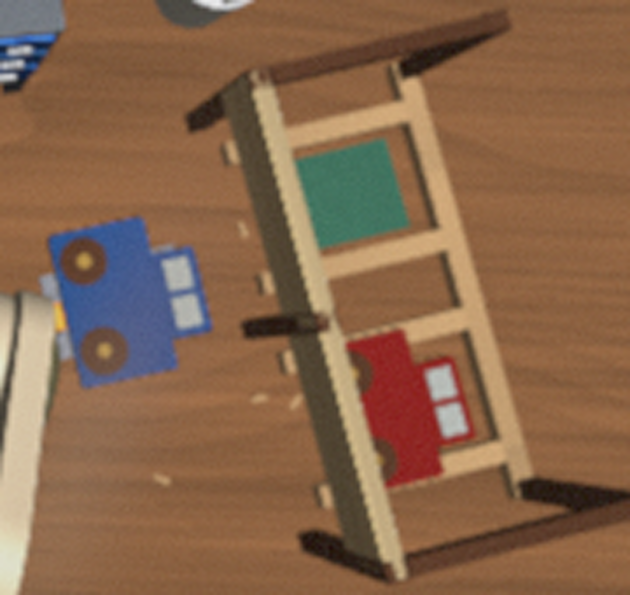

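```bash
cat > m2.py <<'E'
import pickle
from h import *
from scipy.spatial.transform import Rotation as Ro
m=pickle.load(open('wrist13.pkl','rb'))
def T(p,rv):
    t=np.eye(4);t[:3,:3]=Ro.from_rotvec(rv).as_matrix();t[:3,3]=p;return t
rel=np.linalg.inv(T([.4875009,.02448075,.09604284],[-2.49394271,1.88785487,.00015486]))@m["T"]
print(np.round(rel,4))
m1=dict(m);m1["T"]=T([.3364,-.3227,.2935],[-2.328,-2.1,.003])@rel
B=lambda p:((p[0]+.5)/2.4-.5+290,(p[1]+.5)/2.4-.5+20)
q=lambda p,z:onz(m1,*B(p),z)[:2]
f1,f2=q((451,387),0),q((569,347),0);d=f2-f1;w=np.linalg.norm(d);y=d/w;x=np.array([y[1],-y[0]])
print("card far edge w",w,"phi",np.arctan2(x[1],x[0]),"centre",(f1+f2)/2-.055*x)
for a,b,n in [((413,218),(449,386),"cardL"),((541,170),(569,347),"cardR")]:
    A,C=q(a,0),q(b,0);e=C-A;print(n,np.arctan2(e[1],e[0]),np.linalg.norm(e))
# batten edges at z .016
ph=[]
for a,b,n in [((380,233),(427,433),"battL out"),((412,222),(453,420),"battL in"),((577,155),(610,365),"battR in"),((608,145),(638,358),"battR out"),((150,552),(648,383),"bar outer"),((178,520),(640,366),"bar inner")]:
    A,C=q(a,.016),q(b,.016);e=C-A;print(n,A.round(4),C.round(4),np.arctan2(e[1],e[0]))
# red car wheels
W=[q((149,359),.03),q((267,315),.03)];d=W[1]-W[0];y=d/np.linalg.norm(d);x=np.array([y[1],-y[0]]);print("red wheels",np.linalg.norm(d),np.arctan2(x[1],x[0]),(W[0]+W[1])/2+.03*x)
E
python3 m2.py
```

```text
[[ 5.000e-04 -9.582e-01 -2.860e-01  7.300e-02]
 [ 1.000e+00  4.000e-04  2.000e-04  8.000e-04]
 [-0.000e+00 -2.860e-01  9.582e-01 -1.290e-01]
 [ 0.000e+00  0.000e+00  0.000e+00  1.000e+00]]
card far edge w 0.0663444926834769 phi -1.3172881182817293 centre [ 0.62298672 -0.30828689]
cardL -1.30353172102959 0.09897336161855226
cardR -1.3102137846442585 0.10063985922208565
battL out [ 0.552  -0.2786] [ 0.5835 -0.3907] -1.296684449337559
battL in [ 0.5682 -0.2748] [ 0.5974 -0.3845] -1.3106679014256344
battR in [ 0.649  -0.2504] [ 0.68   -0.3616] -1.2987257040962836
battR out [ 0.6639 -0.2471] [ 0.6946 -0.3592] -1.3032522676443774
bar outer [ 0.4262 -0.4482] [ 0.702 -0.374] 0.2630065460202044
bar inner [ 0.4432 -0.4295] [ 0.6963 -0.3639] 0.2536751447659509
red wheels 0.06397990093559205 -1.3032920468329916 [ 0.46581141 -0.35052571]
```

```bash
python3 - <<'E'
from h import *
from station import optics
m=optics.camera_model("top")
B=lambda p:((p[0]+.5)/3.5-.5+320,(p[1]+.5)/3.5-.5+150)
r=np.array([np.cos(-1.304),np.sin(-1.304)]);yv=np.array([-r[1],r[0]])
def rep(n,c): 
    d=c-np.array([.6205,-.3072]);print(n,c.round(4),"rack-bay rel",(d@r).round(4),(d@yv).round(4))
for z in (.060,.0654):
    P=np.array([onz(m,*B(p),z)[:2] for p in [(48,236),(140,216),(177,368),(83,387)]])
    x=(P[1]+P[2]-P[0]-P[3])/2;l=np.linalg.norm(x);x/=l
    print(z,"len",l,"w",np.linalg.norm(P[0]-P[3]),np.linalg.norm(P[1]-P[2]),"phi",np.arctan2(x[1],x[0]));rep("body",P.mean(0)+.015*x)
    W=np.array([onz(m,*B(p),z+.004)[:2] for p in [(84,261),(106,350)]]);d=W[0]-W[1];y=d/np.linalg.norm(d);x=np.array([y[1],-y[0]])
    print("wheel dist",np.linalg.norm(d),"phi",np.arctan2(x[1],x[0]));rep("wheels",W.mean(0)+.03*x)
th=-1.2958
rep("blade",np.array([.4875,.0245])+.168*np.array([np.cos(th),np.sin(th)]))
E
```

```text
0.06 len 0.06743794427577793 w 0.10830082393808069 0.10968907287065763 phi -1.3357533166260405
body [ 0.5365 -0.1468] rack-bay rel -0.1769 -0.0387
wheel dist 0.06384777857668736 phi -1.3138931480184146
wheels [ 0.5372 -0.1484] rack-bay rel -0.1751 -0.0385
0.0654 len 0.06705760176159067 w 0.10769001932196252 0.1090704386847772 phi -1.3357533166260414
body [ 0.5362 -0.1457] rack-bay rel -0.1781 -0.0388
wheel dist 0.06348617352241506 phi -1.3138931480184153
wheels [ 0.5369 -0.1474] rack-bay rel -0.1762 -0.0385
blade [ 0.5331 -0.1372] rack-bay rel -0.187 -0.0395
```

```bash
python3 -m jog '[0,0,0.0012,0.006,0.002,-0.004,1,0,0,0.0012,0.012,0.003,-0.009,1,0,0,0,0.016,0.004,-0.012,1,0,0,0,0.016,0.004,-0.012,1,0,0,0,0.012,0.003,-0.009,1,0,0,0,0.008,0.002,-0.004,1,0,0,0,0,0,0,1]' 60
python3 - <<'E'
from station import r, optics
import cv2,pickle
cv2.imwrite('pics/top14.png',optics.camera("top")[:,:,::-1])
cv2.imwrite('pics/side14.png',optics.camera("side")[:,:,::-1])
a=cv2.imread('pics/top14.png')
cv2.imwrite('pics/t14c.png',cv2.resize(a[150:320,320:500],None,fx=3.5,fy=3.5,interpolation=cv2.INTER_CUBIC))
a=cv2.imread('pics/side14.png')
cv2.imwrite('pics/s14c.png',cv2.resize(a[100:260,260:480],None,fx=3.5,fy=3.5,interpolation=cv2.INTER_CUBIC))
E
```

```text
clock: 16.45
position: [0.5254, 0.0347, 0.0681]
ee_rot: [-2.51, 1.867, 0.002]
force: [0.0, 0.7, -2.0]
grip_width: 0.22
```

View pics/t14c.png

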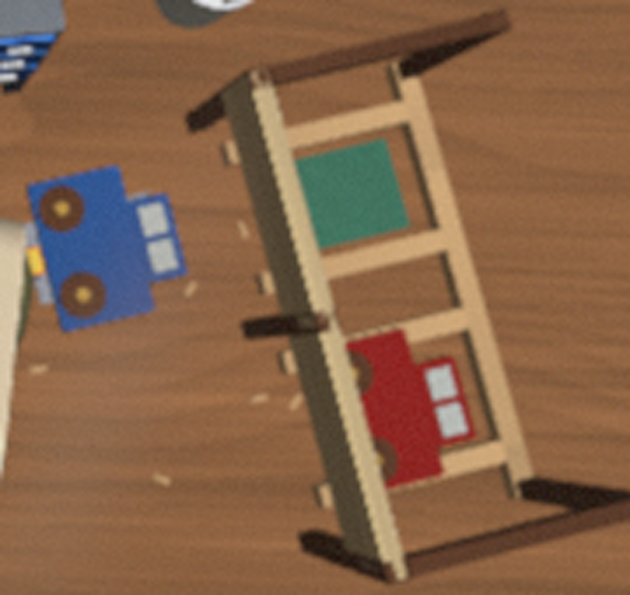

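View pics/s14c.png

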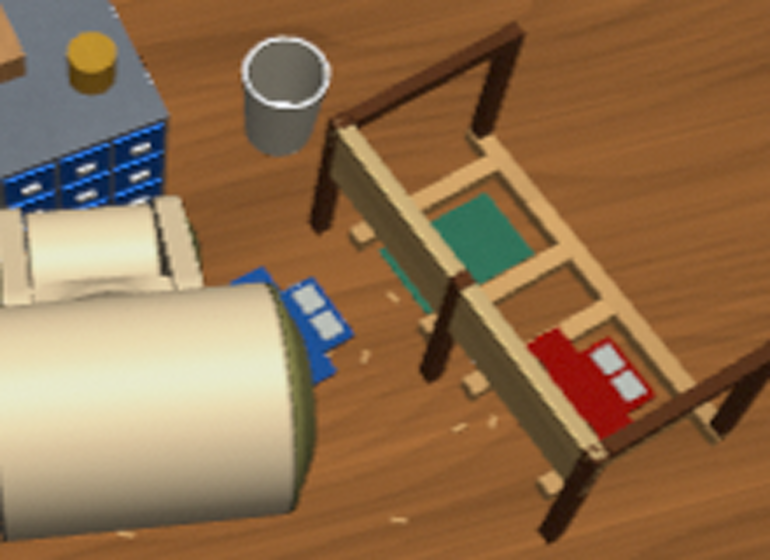

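```bash
cat > m3.py <<'E'
from h import *
from station import optics
mt=optics.camera_model("top");ms=optics.camera_model("side")
B=lambda p:((p[0]+.5)/3.5-.5+320,(p[1]+.5)/3.5-.5+150)
S=lambda p:((p[0]+.5)/3.5-.5+260,(p[1]+.5)/3.5-.5+100)
r=np.array([np.cos(-1.304),np.sin(-1.304)]);yv=np.array([-r[1],r[0]])
def rep(n,c): 
    d=c-np.array([.6205,-.3072]);print(n,c.round(4),"bay rel",(d@r).round(4),(d@yv).round(4))
print("win",tri(mt,B((155,220)),ms,S((310,298))),tri(mt,B((162,257)),ms,S((327,325))))
print("red win",tri(mt,B((440,381)),ms,S((606,358))),tri(mt,B((451,419)),ms,S((629,386))))
for z in (.032,.037):
    P=np.array([onz(mt,*B(p),z)[:2] for p in [(27,184),(121,166),(157,312),(62,332)]])
    x=(P[1]+P[2]-P[0]-P[3])/2;l=np.linalg.norm(x);x/=l
    print(z,"len",l,"w",np.linalg.norm(P[0]-P[3]),np.linalg.norm(P[1]-P[2]),"phi",np.arctan2(x[1],x[0]));rep("body",P.mean(0)+.015*x)
    W=np.array([onz(mt,*B(p),z+.004)[:2] for p in [(61,208),(83,295)]]);d=W[0]-W[1];y=d/np.linalg.norm(d);x=np.array([y[1],-y[0]])
    print("wheel dist",np.linalg.norm(d),"phi",np.arctan2(x[1],x[0]));rep("wheels",W.mean(0)+.03*x)
# red car same way through the top: window midpoint
for n,a,b,z in (("red",(440,381),(451,419),.026),("blue",(154.5,220),(162,257),.034)):
    rep(n+" win mid",(onz(mt,*B(a),z)[:2]+onz(mt,*B(b),z)[:2])/2)
E
python3 m3.py
```

```text
win (array([ 0.59532084, -0.16844656,  0.02814371]), np.float64(0.0023328911431151444)) (array([ 0.56827158, -0.17372865,  0.02867791]), np.float64(0.0022037140743159226))
red win (array([ 0.48406357, -0.38025249,  0.0226034 ]), np.float64(0.002785037206841957)) (array([ 0.45671308, -0.38879699,  0.02129172]), np.float64(0.0023894182037342434))
0.032 len 0.07063088397826335 w 0.11018217743888233 0.10932217298839073 phi -1.3419102230358897
body [ 0.5762 -0.1373] bay rel -0.1756 0.0021
wheel dist 0.06481209173840799 phi -1.307846048940796
wheels [ 0.5774 -0.1365] bay rel -0.176 0.0034
0.037 len 0.07027252099143794 w 0.10962314133487322 0.10876750032635212 phi -1.3419102230358912
body [ 0.5757 -0.1363] bay rel -0.1766 0.0019
wheel dist 0.06448191161133822 phi -1.3078460489407961
wheels [ 0.5769 -0.1357] bay rel -0.1769 0.0032
red win mid [ 0.4705 -0.3841] bay rel 0.0347 -0.1649
blue win mid [ 0.5812 -0.1707] bay rel -0.142 -0.002
```

```bash
python3 -m jog '[0,0,0,0.0015,-0.006,0.006,1,0,0,0,0.0037,-0.0135,0,1,0,0,0,0.006,-0.021,0,1,0,0,0,0.008,-0.029,0,1,0,0,0,0.009,-0.033,0,1,0,0,0,0.009,-0.033,0,1,0,0,0,0.007,-0.027,0,1,0,0,0,0.004,-0.015,0,1]' 60
python3 - <<'E'
from station import r, optics
import cv2,pickle
o=r.get_obs();print(o["force"],o["wrist_torque"])
cv2.imwrite('pics/top15.png',optics.camera("top")[:,:,::-1])
cv2.imwrite('pics/side15.png',optics.camera("side")[:,:,::-1])
a=cv2.imread('pics/top15.png')
cv2.imwrite('pics/t15c.png',cv2.resize(a[150:320,320:500],None,fx=3.5,fy=3.5,interpolation=cv2.INTER_CUBIC))
a=cv2.imread('pics/side15.png')
cv2.imwrite('pics/s15c.png',cv2.resize(a[100:260,260:480],None,fx=3.5,fy=3.5,interpolation=cv2.INTER_CUBIC))
E
```

```text
clock: 17.35
position: [0.5504, -0.0631, 0.0729]
ee_rot: [-2.509, 1.868, -0.002]
force: [-0.0, -0.4, -1.6]
grip_width: 0.216
[-0.02574783 -0.37264525 -1.5883469 ] [0.31192903 0.07437345 0.03200925]
```

View pics/t15c.png

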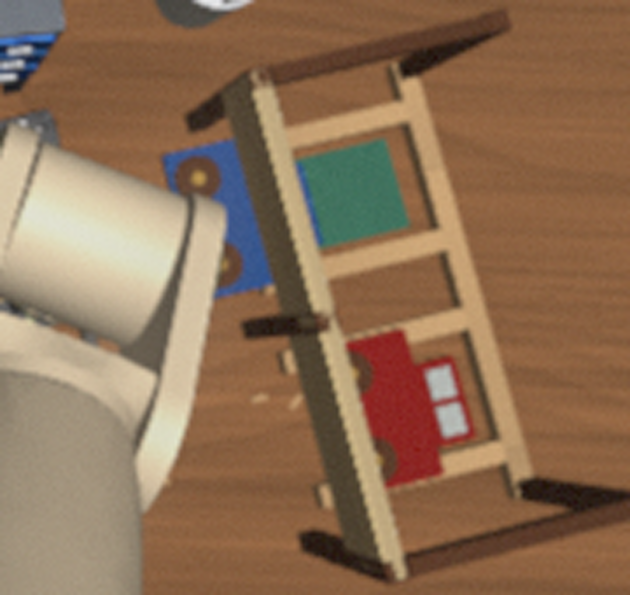

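View pics/s15c.png

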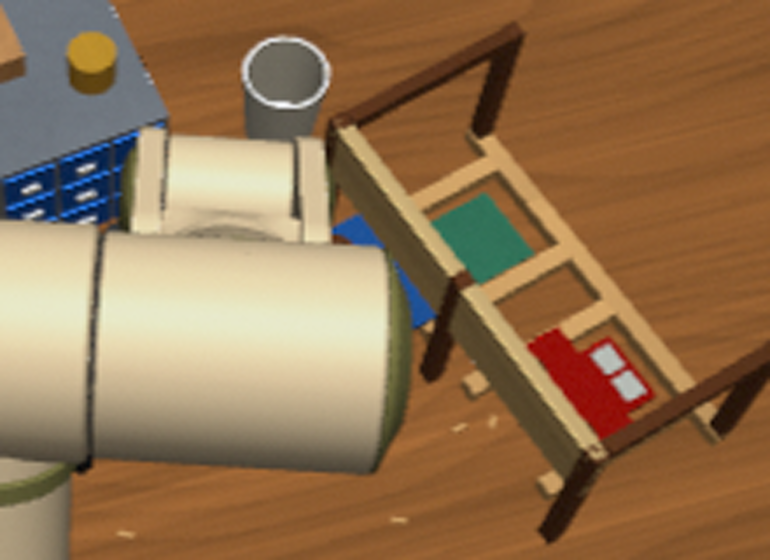

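```bash
python3 -m jog '[0,0,0,0.003,-0.01,0,1,0,0,0,0.005,-0.018,0,1,0,0,0,0.007,-0.024,0,1,0,0,0,0.008,-0.027,0,1,0,0,0,0.007,-0.025,0,1,0,0,0,0.006,-0.02,0,1,0,0,0,0.004,-0.014,0,1,0,0,0,0.002,-0.006,0,1]' 60
python3 - <<'E'
from station import r, optics
import cv2,pickle
o=r.get_obs();print(o["force"],o["wrist_torque"])
cv2.imwrite('pics/top16.png',optics.camera("top")[:,:,::-1])
cv2.imwrite('pics/side16.png',optics.camera("side")[:,:,::-1])
a=cv2.imread('pics/top16.png')
cv2.imwrite('pics/t16c.png',cv2.resize(a[150:320,320:500],None,fx=3.5,fy=3.5,interpolation=cv2.INTER_CUBIC))
a=cv2.imread('pics/side16.png')
cv2.imwrite('pics/s16c.png',cv2.resize(a[100:260,260:480],None,fx=3.5,fy=3.5,interpolation=cv2.INTER_CUBIC))
E
```

```text
clock: 18.25
position: [0.5726, -0.1399, 0.0727]
ee_rot: [-2.51, 1.867, -0.0]
force: [0.9, -0.1, -2.5]
grip_width: 0.217
[ 0.85947944 -0.05921017 -2.49974333] [0.3287651  0.06216846 0.02667993]
```

View pics/t16c.png

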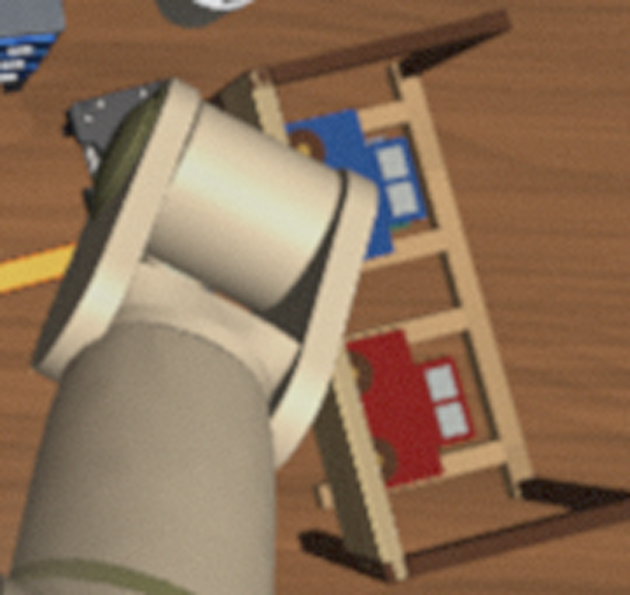

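View pics/s16c.png

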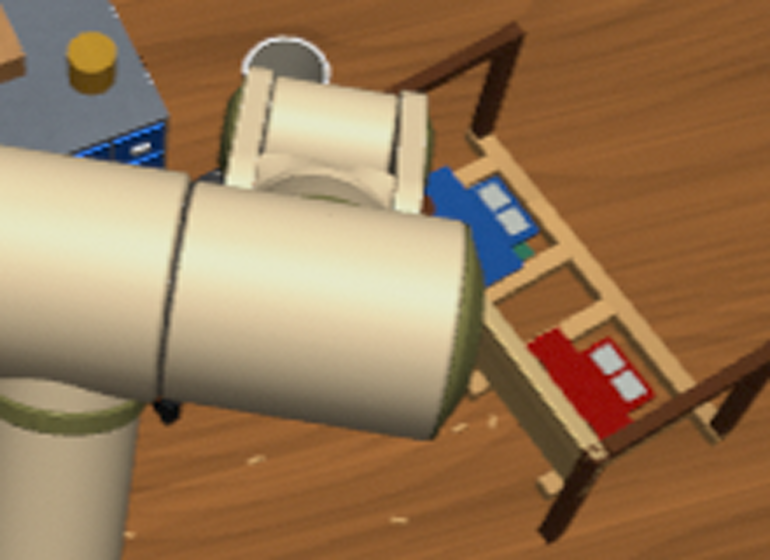

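```bash
cat > m4.py <<'E'
from h import *
from station import optics
mt=optics.camera_model("top");ms=optics.camera_model("side")
B=lambda p:((p[0]+.5)/3.5-.5+320,(p[1]+.5)/3.5-.5+150)
S=lambda p:((p[0]+.5)/3.5-.5+260,(p[1]+.5)/3.5-.5+100)
r=np.array([np.cos(-1.304),np.sin(-1.304)]);yv=np.array([-r[1],r[0]])
def rep(n,c):
    d=c-np.array([.6205,-.3072]);print(n,c.round(4),"bay rel",(d@r).round(4),(d@yv).round(4))
print("win",tri(mt,B((393,161)),ms,S((492,193))),tri(mt,B((402,198)),ms,S((514,221))))
z=.036
a,b=[onz(mt,*B(p),z)[:2] for p in ((359,110),(392,252))]
y=a-b;l=np.linalg.norm(y);y/=l;x=np.array([y[1],-y[0]]);print("w",l,np.arctan2(x[1],x[0]));rep("front edge->centre",(a+b)/2-.02*x)
a,b=[onz(mt,*B(p),z)[:2] for p in ((393,161),(402,198))]
rep("win mid (expect 34 ahead)",(a+b)/2)
# cab front edge
a,b=[onz(mt,*B(p),z)[:2] for p in ((408,138),(427,217))]
y=a-b;l=np.linalg.norm(y);print("cab w",l);rep("cab front mid (50 ahead)",(a+b)/2)
# red with identical features
z=.026
a,b=[onz(mt,*B(p),z)[:2] for p in ((405,331),(441,474))];print(np.linalg.norm(a-b));rep("red front edge mid",(a+b)/2)
a,b=[onz(mt,*B(p),z)[:2] for p in ((440,381),(451,419))];rep("red win",(a+b)/2)
E
python3 m4.py
```

```text
win (array([ 0.64272837, -0.34002777,  0.03981283]), np.float64(0.0029344001567039655)) (array([ 0.61694967, -0.35052647,  0.03153015]), np.float64(0.001670474884195325))
w 0.10675311006215085 -1.3493519356782677
front edge->centre [ 0.6242 -0.3105] bay rel 0.0041 0.0027
win mid (expect 34 ahead) [ 0.63   -0.3464] bay rel 0.0403 -0.0012
cab w 0.05953876465578207
cab front mid (50 ahead) [ 0.632  -0.3612] bay rel 0.0551 -0.0031
0.10563279516013005
red front edge mid [ 0.4685 -0.3674] bay rel 0.018 -0.1625
red win [ 0.4705 -0.3841] bay rel 0.0347 -0.1649
```

```bash
python3 -m jog '[0,0,0,-0.001,0.004,-0.005,1,0,0,0,-0.001,0.004,-0.005,1,0,0,0,0,0,-0.005,1,0,0,0,0,0,-0.005,1,0,0,0,0,0,-0.005,1,0,0,0,0,0,-0.005,1,0,0,0,0,0,-0.005,1,0,0,0,0,0,-0.005,1]' 60
python3 -m jog '[0,0,0,0,0,-0.003,1,0,0,0,0,0,-0.002,1,0,0,0,0,0,0,1]' 60
python3 - <<'E'
from station import r, optics
import cv2,pickle
o=r.get_obs();print(o["force"],o["wrist_torque"])
cv2.imwrite('pics/top17.png',optics.camera("top")[:,:,::-1])
cv2.imwrite('pics/side17.png',optics.camera("side")[:,:,::-1])
a=cv2.imread('pics/top17.png')
cv2.imwrite('pics/t17c.png',cv2.resize(a[150:320,320:500],None,fx=3.5,fy=3.5,interpolation=cv2.INTER_CUBIC))
a=cv2.imread('pics/side17.png')
cv2.imwrite('pics/s17c.png',cv2.resize(a[100:260,260:480],None,fx=3.5,fy=3.5,interpolation=cv2.INTER_CUBIC))
E
```

```text
clock: 19.15
position: [0.5713, -0.1332, 0.0513]
ee_rot: [-2.512, 1.864, -0.0]
force: [0.3, -0.6, -0.4]
grip_width: 0.218
clock: 19.45
position: [0.5712, -0.1333, 0.0483]
ee_rot: [-2.512, 1.864, 0.0]
force: [0.3, -0.4, -2.0]
grip_width: 0.22
[ 0.30322229 -0.41342077 -1.97068429] [0.15361657 0.03295328 0.07566372]
```

View pics/t17c.png

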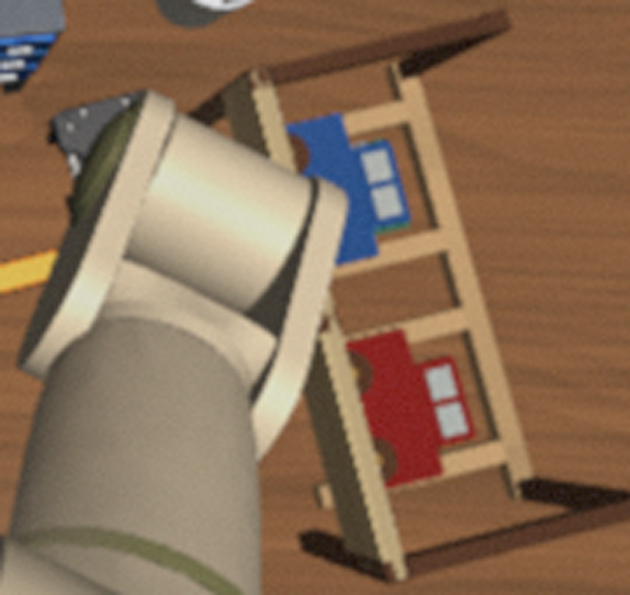

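View pics/s17c.png

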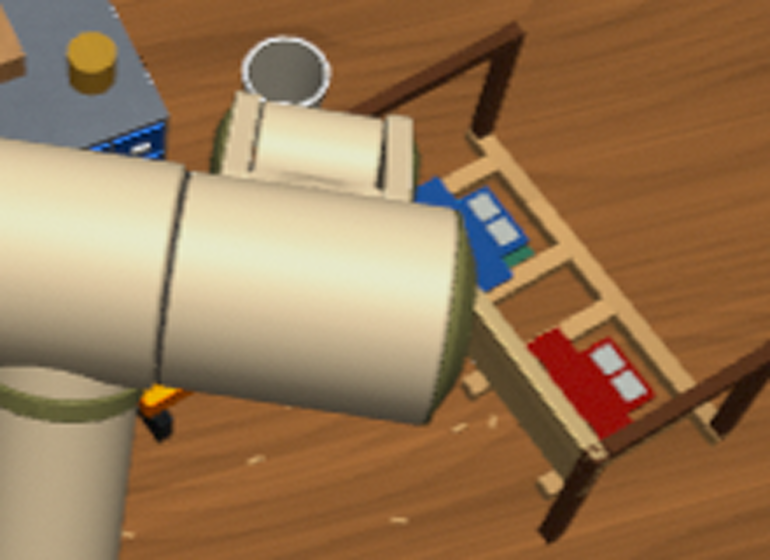

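```bash
cat > m5.py <<'E'
from m4 import *
print("----")
z=.026
def pose(fe,cf,wn,n):
    a,b=[onz(mt,*B(p),z)[:2] for p in fe]
    y=a-b;l=np.linalg.norm(y);y/=l;x=np.array([y[1],-y[0]]);print(n,"w",l,np.arctan2(x[1],x[0]));rep("front edge->centre",(a+b)/2-.02*x)
    a,b=[onz(mt,*B(p),z)[:2] for p in wn];rep(" win",(a+b)/2)
    a,b=[onz(mt,*B(p),z)[:2] for p in cf];rep(" cab front",(a+b)/2)
pose(((342,115),(379,257)),((392,142),(411,222)),((376,165),(386,202)),"blue")
pose(((405,331),(441,474)),((454,358),(474,436)),((440,381),(451,419)),"red")
E
python3 m5.py | sed -n '/----/,$p'
python3 - <<'E'
from station import optics
import sys; sys.path.insert(0,'.')
from h import *
mt=optics.camera_model("top");ms=optics.camera_model("side")
B=lambda p:((p[0]+.5)/3.5-.5+320,(p[1]+.5)/3.5-.5+150)
S=lambda p:((p[0]+.5)/3.5-.5+260,(p[1]+.5)/3.5-.5+100)
print(tri(mt,B((376,165)),ms,S((484,206))),tri(mt,B((386,202)),ms,S((503,231))))
E
```

```text
----
blue w 0.10834635847761798 -1.3211039728454033
front edge->centre [ 0.6211 -0.3034] bay rel -0.0036 0.0016
 win [ 0.6281 -0.3381] bay rel 0.0319 -0.0008
 cab front [ 0.6298 -0.3535] bay rel 0.0471 -0.0032
red w 0.10563279516013005 -1.3301073557200058
front edge->centre [ 0.4637 -0.348 ] bay rel -0.002 -0.162
 win [ 0.4705 -0.3841] bay rel 0.0347 -0.1649
 cab front [ 0.4731 -0.3978] bay rel 0.0485 -0.166
(array([ 0.64277828, -0.33622958,  0.01973423]), np.float64(0.0015243327250896862)) (array([ 0.61480098, -0.34203441,  0.02272432]), np.float64(0.0019502941931232864))
```

```bash
python3 -m jog '[0,0,0,-0.004,0.0145,0,1,0,0,0,-0.008,0.029,0,1,0,0,0,-0.012,0.043,0,1,0,0,0,-0.0145,0.053,0,1,0,0,0,-0.0145,0.053,0,1,0,0,0,-0.0145,0.053,0,1,0,0,0,-0.013,0.048,0,1,0,0,0,-0.009,0.034,0,1]' 60
python3 -m jog '[0,0,0,-0.005,0.02,0,1,0,0,0,0,0,0,1]' 60
python3 - <<'E'
from station import r, optics
import cv2,pickle
o=r.get_obs();print(o["force"],o["wrist_torque"])
cv2.imwrite('pics/top18.png',optics.camera("top")[:,:,::-1])
a=cv2.imread('pics/top18.png')
cv2.imwrite('pics/t18c.png',cv2.resize(a[150:320,320:500],None,fx=3.5,fy=3.5,interpolation=cv2.INTER_CUBIC))
E
```

```text
clock: 20.35
position: [0.5216, 0.0407, 0.0493]
ee_rot: [-2.51, 1.865, -0.001]
force: [-0.8, -0.1, -1.5]
grip_width: 0.22
clock: 20.55
position: [0.5173, 0.0545, 0.0496]
ee_rot: [-2.514, 1.86, -0.0]
force: [0.1, -0.6, -1.5]
grip_width: 0.22
[ 0.1057702  -0.55509758 -1.51910952] [ 0.16498136  0.01355638 -0.04060665]
```

View pics/t18c.png

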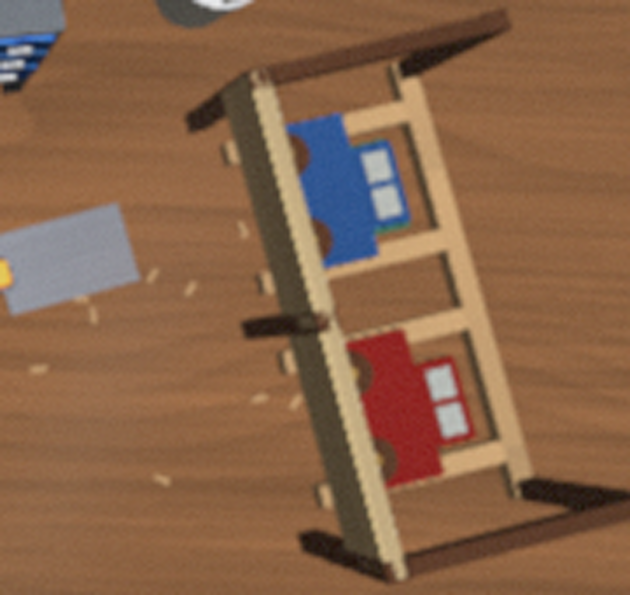

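```bash
python3 -m jog '[0,0,0,0,0,-0.005,1,0,0,0,0,0,-0.005,1,0,0,0,0,0,-0.003,1,0,0,0,0,0,0,1]' 60
python3 -m jog '[0,0,0,0,0,0,-0.3,0,0,0,0,0,0,-0.3,0,0,0,0,0,0,-0.3,0,0,0,0,0,0,-0.3,0,0,0,0,0,0,-0.3,0,0,0,0,0,0,-0.3,0,0,0,0,0,0,-0.3]' 60
python3 - <<'E'
from station import r, optics
import cv2,pickle
o=r.get_obs();print(o["force"],o["wrist_torque"])
cv2.imwrite('pics/wrist19.png',optics.camera("wrist")[:,:,::-1])
E
```

```text
clock: 21.0
position: [0.5188, 0.0521, 0.0437]
ee_rot: [-2.51, 1.864, -0.003]
force: [-0.6, 1.4, 1.5]
grip_width: 0.22
clock: 21.7
position: [0.5196, 0.0505, 0.0434]
ee_rot: [-2.508, 1.866, -0.005]
force: [-1.0, 0.3, 0.0]
grip_width: 0.654
[-0.97214971  0.27759482  0.01879391] [ 0.05910537 -0.05607139  0.04759433]
```

View pics/wrist19.png

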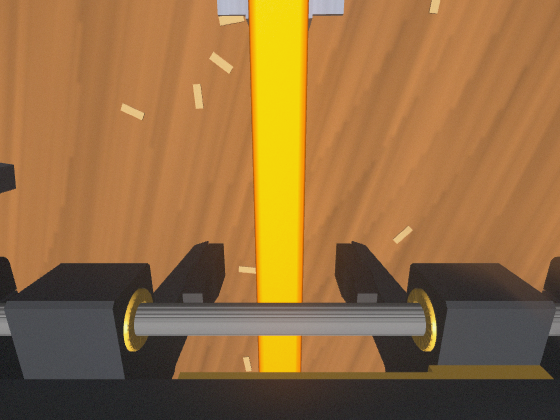

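Fingers are clear on both sides of the handle. I'll raise straight up and move back for a last look.

```bash
python3 -m jog '[0,0,0,0,0,0.03,-0.3,0,0,0,0,0,0.06,-0.3,0,0,0,0,0,0.08,-0.3,0,0,0,0,0,0.08,-0.3,0,0,0,0,0,0.08,-0.3,0,0,0,-0.06,0.04,0.05,-0.3,0,0,0,-0.06,0.04,0,-0.3,0,0,0,-0.06,0.04,0,-0.3]' 60
python3 -m jog '[0,0,0,-0.06,0.04,0,-0.3,0,0,0,-0.06,0.04,0,-0.3,0,0,0,0,0,0,-0.3,0,0,0,0,0,0,-0.3]' 60
python3 - <<'E'
from station import r, optics
import cv2,pickle
pickle.dump(optics.camera_model("wrist"),open('wrist20.pkl','wb'))
for n in ("top","side","wrist"): cv2.imwrite(f'pics/{n}20.png',optics.camera(n)[:,:,::-1])
a=cv2.imread('pics/top20.png');cv2.imwrite('pics/t20c.png',cv2.resize(a[150:320,320:500],None,fx=3.5,fy=3.5,interpolation=cv2.INTER_CUBIC))
E
```

```text
clock: 22.55
position: [0.4277, 0.1104, 0.2401]
ee_rot: [-2.504, 1.871, -0.004]
force: [-0.0, 0.5, 1.1]
grip_width: 0.65
clock: 22.95
position: [0.3625, 0.1415, 0.2408]
ee_rot: [-2.51, 1.844, 0.004]
force: [0.4, 0.5, -0.4]
grip_width: 0.652
```

View pics/top20.png

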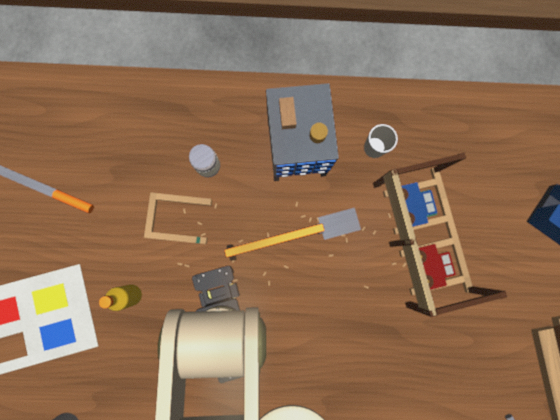

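View pics/wrist20.png

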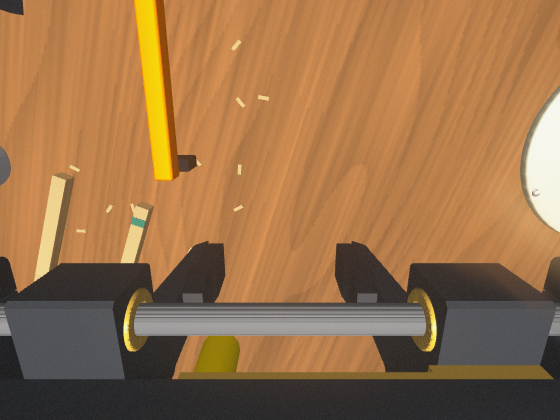

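View pics/t20c.png

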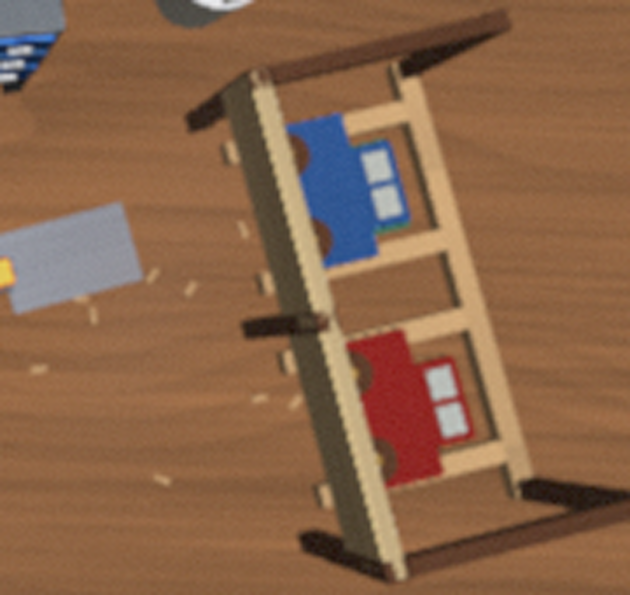

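View pics/side20.png

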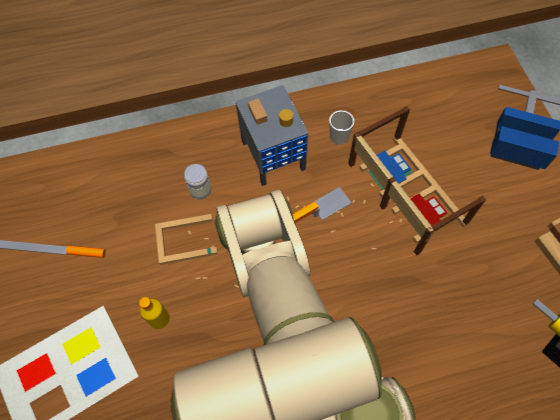

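```bash
python3 m5.py | sed -n '/----/,/red/p'; python3 - <<'E'
from h import *
from station import r,optics
mt=optics.camera_model("top")
B=lambda p:((p[0]+.5)/3.5-.5+320,(p[1]+.5)/3.5-.5+150)
rv=np.array([np.cos(-1.304),np.sin(-1.304)])
t=[onz(mt,*B(p),.003)[:2] for p in ((121,204),(143,282))]
print("tip w",np.linalg.norm(t[0]-t[1]),"blade centre rack x",(sum(t)/2-np.array([.6205,-.3072]))@rv-.05)
# displacement check of other things between first and last top picture
a=cv2.imread('pics/top0.png').astype(int);b=cv2.imread('pics/top20.png').astype(int)
for n,(x0,y0,x1,y1) in dict(can=(185,140,225,180),cup=(360,120,400,162),glue=(95,282,145,315),red=(418,240,460,292)).items():
    print(n,np.abs(a-b)[y0:y1,x0:x1].mean().round(2))
o=r.get_obs();print(o["clock"],o["force"],np.abs(o["qd"]).max())
r.finish_job()
E
```

```text
----
blue w 0.10834635847761798 -1.3211039728454033
front edge->centre [ 0.6211 -0.3034] bay rel -0.0036 0.0016
 win [ 0.6281 -0.3381] bay rel 0.0319 -0.0008
 cab front [ 0.6298 -0.3535] bay rel 0.0471 -0.0032
red w 0.10563279516013005 -1.3301073557200058
tip w 0.06057517083063892 blade centre rack x -0.20417370905759297
can 3.35
cup 2.99
glue 3.19
red 3.38
23.1 [-0.09385002  0.31917976 -0.17770226] 0.007708104220877545
the job is handed in; nothing more can be done
```

The blue car is on the battens over the green card, the lifter is standing on the bench in front of the rack, and I handed the job in at 23.1 s of the 72 s. The hand-in gives no verdict.

**What I did:** I drew the lifter out by its front grip, turned it to face the stand, set it down and let go. I took it again about 168 mm behind the blade centre and slid the blade under the blue car. I lifted the car to about 55 mm and swung it round in front of the cabinet. Then I brought it in below the board, lowered it onto the battens and drew the lifter out.

**Last checks:**

| Check | Measured | Limit |
|---|---|---|
| Car along the card | about -3 mm | ±22 mm |
| Car across the card | within about 2 mm | ±16 mm |
| Car angle to the rack | about 0.02 rad | 0.2 rad |
| Blade centre in front of the rack's middle | about 204 mm | over 125 mm |

- **Car measured before the draw-out:** the corner pixels behind the first three rows come from the picture taken before I drew the lifter out. In the final picture I compared the car's position by eye only, and it looked the same.
- **Other objects:** the can, cup, glue bottle and red car look unchanged between the first and last top views. I compared average picture difference there, not positions.
- **Robot:** the fingers are open and about 0.24 m up, the wrist force is near zero and the arm is still.

**What disagreed:**
- The two-camera heights read about 4 mm low. The red car's known 26 mm top came out as 22 mm, so I allowed for that.
- The loaded blade seemed to droop by about 0.02 rad in the grip. I raised the entry height a few millimetres for it.
- I did not measure the lifter's tilt after the last release. It looks flat, and the grip height matched the standing height before I let go.

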